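Tighten the grinder's drooping eye shield and test that it holds

ROBOT

A 6-joint arm with a two-finger parallel gripper is mounted at the origin on the work surface. World frame = base frame: x ahead of the robot, y to its left, z up, the work surface at z = 0. Lengths are in m, angles in rad, forces in N, time in s.
With the tool pointing down it reaches from about 0.3 to 0.875 m from the base axis. Payload 6.4 kg.
Tool frame: the origin (TCP) lies at the very end of the fingers, on their centre line; the grasp point (between the pads) lies 19 mm behind it (ctrl.grip_point_offset is the distance from the TCP to the grasp point, in m); z points along the fingers, y is the direction in which the jaws open and shut (so a half turn about z gives the same grasp; the last joint's range is limited). The gripper opens to 85 mm and grips with 20 to 120 N. Pads are 22 mm wide; open, the fingers measure 114 mm over their backs; the gripper's body (76 mm by 85 mm) begins 54 mm behind the grasp point. The pads swing forward as they close: fully open they stand 13 mm farther back than shut.
Start: joints at [-1.411, 0.181, 1.607, -0, 1.354, -0.206], TCP at [0.206, -0.537, 0.201] pointing down, gripper open.
Joint ranges: [-2.99, 2.99], [-0.89, 2.07], [0.3, 2.58], [-1.14, 4.28], [0, 2.63], [-3.12, 3.12]. Speed limits (rad/s): [2.57, 2.57, 3.01, 3.14, 3.14, 3.14].

INTERFACE

Orientations are given as a unit quaternion [x, y, z, w].
In Python, from station import telemetry, camera, close_job, ctrl gives the robot as it stands.
- The arm moves only by the tool carry_out, never from a script. Its argument "increments" is a list that holds one entry, the list of rows, each a list of 4 numbers: the shift along the tool's x, y, z in mm, then the turn about the tool's z in rad. A call has 1 to 20 rows; each row shifts and turns the pose as measured when the row begins, along the tool's axes as they then stand; what a row does not reach is not made up. A row lasts 1/12 s, in which the tool goes at most 41.7 mm and 7.16 degrees, less where a joint would pass 70% of its speed; a pose out of reach is approached as far as the arm can. A call is refused whole if a number of a shift passes 41.7 or a number of a turn 0.125, either way. A call with a gripper value outside its range is refused whole. "claw" is the opening, from 0 (shut) to 1 (fully open), set as the call begins (left out, the last holds). The fingers move at their own pace and stop on an object; "force" is the grip in N (left out, the last holds). Time passes only in rows, so rows that do not move let the fingers close. It gives the time, the measured TCP pose, the force and the opening at its end, in the units of the state.
- telemetry.get_state(): the state, without advancing time (a new reading comes with each control period).
- camera(name): name is "scene" or "top"; returns a dict with "img" (480x640x3 uint8, blue, green, red), "intrinsics" (3x3 intrinsics, pixels), "T" (4x4, takes a point from camera to world coordinates). Camera axes: x right, y down, z forward; pixel columns grow to the right and rows downward; lengths in m; the calibration is good to about 2 mm. A picture is of the moment at which its call begins. There is no depth.
- close_job(): hands the job in, once; it reports no verdict.
The state is a dict: "time_s": time; "q": joint angles; "qd": joint speeds; "joint_efforts": joint torques, N m; "position": TCP position; "orientation": TCP orientation; "force": force on the tool from outside, world axes, zero at the start; "torque": the same for the moment, N m; "width": opening from 0.0 (shut) to 1.0 (fully open).
Only numpy, scipy, OpenCV 4.12 (cv2) and the standard library are available. Lean on these libraries where they do the work, as an engineer would, in place of code of your own. Each camera call takes 0.05 s, during which the arm holds its last target.

TASK

The right-hand eye shield of the bench grinder has worked loose and droops over the tool rest. Pull its clamp lever down, only until the clamp grips enough to carry the shield (do not over-tighten it: that cracks the shield's plastic lug), then swing the shield up by its knob until it is level and let go to test that it stays there by itself. Do not let the shield drop, and leave the other things on the bench where they lie.

Things in the scene. Friction and masses are not known exactly. Their poses are not given: they have to be found in the camera images.
- grinder: Grey double-ended bench grinder, bolted down, about 480 mm long and 265 mm high; origin under the middle of its base at bench height; x from its front (the wheels' open side, towards the robot) to its back, y along the shaft, to the left as seen from the robot, z up. Only the right-hand (-y) shield and lever move; the left-hand ones are sound and fixed.
- shield_pivot (a point): Middle of the pivot bolt of the right-hand eye shield, 235 mm above the bench, 135 mm right of the grinder's middle; the bolt runs along the grinder's y axis. With the clamp loose the shield falls back freely; with the clamp gripping its plastic lug it stays where it is put.
- eye_shield: Right-hand eye shield: clear pane in a dark steel frame 92 mm wide, from the pivot to 131 mm from it; 0.18 to 0.26 kg, centre of mass about 75 mm from the pivot. Origin on the pivot; -x points to the free edge, y along the pivot, z normal to the pane on the knob's side (vertical when level). Starts on its stop, free edge 0.96 rad below level; upper stop 0.34 above level.
- shield_knob (a point): Centre of the black ball knob, 18 mm across, on the outer face of the right-hand shield, half-way across its width: 105 mm from the pivot towards the free edge and 32 mm off the pane, on a 9 mm stem. Clear on both sides along the grinder's y axis. Turns with the shield.
- lever_pivot (a point): Centre of the clamp lever's hub, on the axis of the shield's pivot bolt, 85 mm to the right (-y) of the shield_pivot.
- clamp_lever (a joint): Angle of the right-hand clamp lever, rad: at 0 it points towards the robot and 1.13 above level; grows as its ball is pulled forward and down (tightening), level at 1.13, stop at 1.75. Starts slack, 0 to 0.15. First grip anywhere from 0.35 to 1.2 (unseen wear); from there the grip grows steadily: the shield is carried at level after 0.15 to 0.3 more, the lug cracks after 0.5 more.
- lever_ball (a point): Centre of the black ball, 18 mm across, on the end of the right-hand clamp lever, 75 mm from lever_pivot; clear along the grinder's y axis. Slack, moving it takes 9 N along its path; from the first grip this rises steadily: at 12 N it carries any shield, at 15 N it is too tight (a finger sliding on the ball feels 1 to 1.5 N more). Left alone it stays; pushed back up it loosens.
- bowl_gouge: Bystander: turning gouge lying on the bench, wooden handle 200 mm, steel blade 160 mm; origin where they meet.
- skew_chisel: Bystander: skew chisel lying on the bench, wooden handle 180 mm, flat steel blade 160 mm; origin where they meet.
- dressing_stick: Bystander: grey abrasive stick, 22 x 150 x 22 mm, lying in front of the grinder; origin under its middle.
- wrench: Bystander: steel spanner 170 mm long, lying in front of the grinder; origin under its middle.
- turned_leg: Bystander: turned wooden leg 165 mm tall, standing; origin under its middle.
- wax_tin: Bystander: round metal tin, 76 mm across and 50 mm tall; origin under its middle.
- calipers: Bystander: steel outside calipers 155 mm long, lying flat; origin between the legs.

How it is judged:
By the outcome, as a careful person would: the job done as asked, in the order asked, and still so for the second after the job is handed in, with the robot touching nothing.
It also fails if it takes over 64 s, if anything falls off the work surface, if the arm or the gripper's body presses on something with over 40 N, if the wrist force passes 120 N, or if a joint passes its speed limit or range.

## Working session

There is one attempt and no reset: what is moved stays moved. The work goes in short steps, Python scripts to look and compute and a tool call to move; the robot and the scene stay as the last step left them, time stands still between calls to the robot, and variables do not carry over. Pictures are saved under pics/ and viewed, and the job is handed in when it is done.

Besides the shell and the picture viewer there is one more tool, called after "Request:" by a JSON object that holds its "name" and its "arguments". carry_out: Moves the arm, as the interface text tells. Its arguments: {"type":"object","properties":{"increments":{"type":"array","items":{"type":"array","items":{"type":"array","items":{"type":"number"}}}},"claw":{"type":"number"},"force":{"type":"number"}},"required":["increments"]}

```bash
mkdir -p pics; ls; python3 - <<'E'
from station import telemetry, camera, ctrl
import cv2,numpy as np
for n in("scene","top"):
    c=camera(n);cv2.imwrite(f"pics/{n}0.png",c["img"]);print(n,c["intrinsics"],c["T"])
    np.savez(f"{n}.npz",K=c["intrinsics"],T=c["T"])
print(telemetry.get_state(),ctrl.grip_point_offset)
E
```

```text
pics
scene [[601.17527833   0.         322.48671306]
 [  0.         601.17527833 240.82356276]
 [  0.           0.           1.        ]] [[ 0.32223839  0.81343063 -0.4842448   1.17126997]
 [ 0.94664123 -0.27997782  0.15963333 -0.2102553 ]
 [-0.00572716 -0.50984609 -0.86024657  1.39795148]
 [ 0.          0.          0.          1.        ]]
top [[536.20398519   0.         316.25654871]
 [  0.         536.20398519 242.32691878]
 [  0.           0.           1.        ]] [[ 2.35581279e-02 -9.79327400e-01  2.00905097e-01  2.57730103e-01]
 [-9.99715436e-01 -2.38311335e-02  1.05991415e-03  1.69111919e-02]
 [ 3.74979322e-03 -2.00872897e-01 -9.79610136e-01  1.41063463e+00]
 [ 0.00000000e+00  0.00000000e+00  0.00000000e+00  1.00000000e+00]]
{'time_s': 0.1, 'q': array([-1.41133870e+00,  1.81459184e-01,  1.60789999e+00, -5.80825730e-06,
        1.35375956e+00, -2.06292822e-01]), 'qd': array([ 0.00120207, -0.00105401, -0.00280939, -0.00115936,  0.00175395,
       -0.00127576]), 'joint_efforts': array([ 1.80986149e-06, -4.45875227e+01, -3.52239239e+01, -1.47700225e-04,
        4.13517613e-03,  3.63298614e-05]), 'position': array([ 0.20558204, -0.5364306 ,  0.20008239]), 'orientation': array([ 9.83324477e-01,  1.81858163e-01,  1.50322152e-05, -7.62898246e-04]), 'force': array([0.61929355, 0.19874244, 0.09783569]), 'torque': array([ 0.0219253 ,  0.02636662, -0.0156507 ]), 'width': 0.9992069722129963} 0.0187
```

View pics/scene0.png

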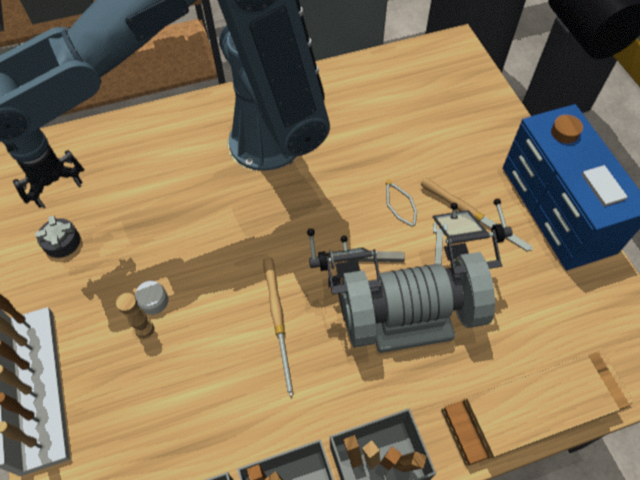

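View pics/top0.png

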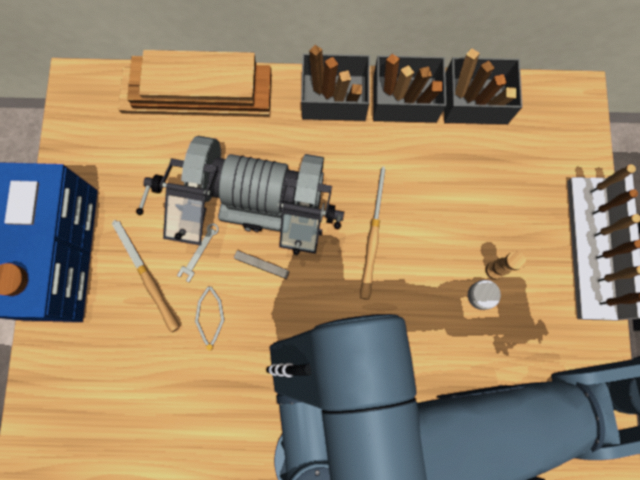

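```bash
python3 - <<'E'
import cv2
a=cv2.imread("pics/scene0.png")[215:365,290:520];cv2.imwrite("pics/s0c.png",cv2.resize(a,None,fx=3.45,fy=3.45,interpolation=3))
a=cv2.imread("pics/top0.png")[125:275,130:360];cv2.imwrite("pics/t0c.png",cv2.resize(a,None,fx=3.45,fy=3.45,interpolation=3))
E
```

```text
(no output)
```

View pics/s0c.png

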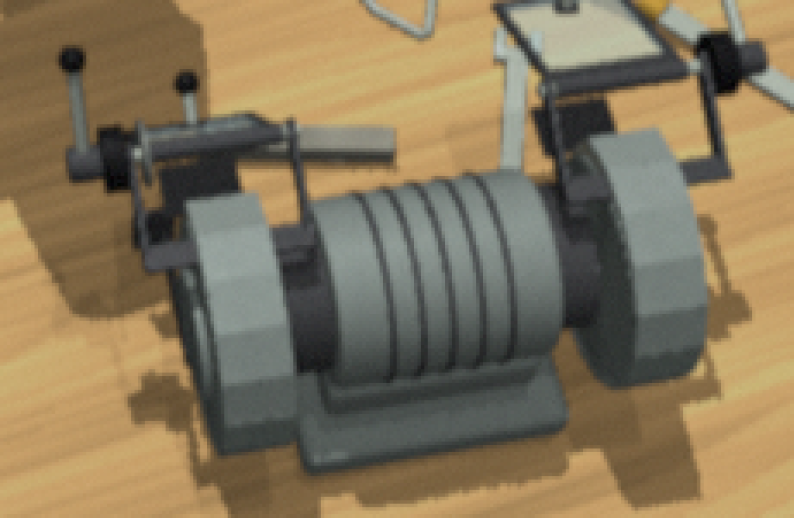

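View pics/t0c.png

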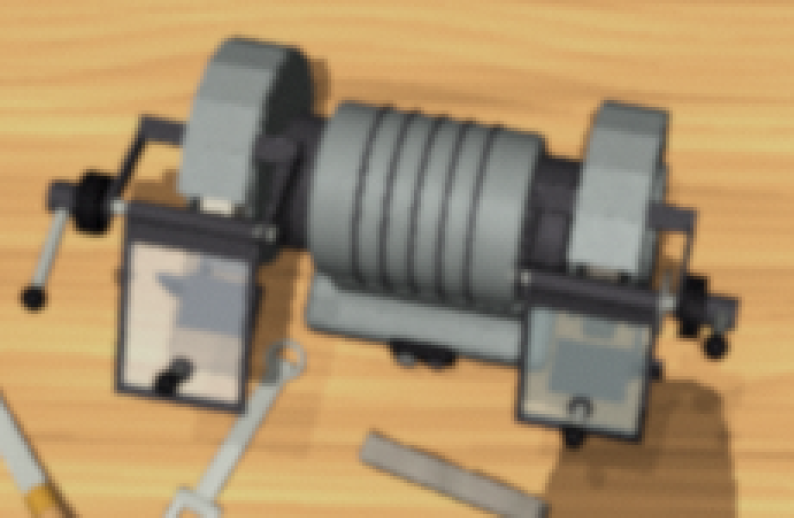

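```bash
cat > h.py <<'E'
import numpy as np,cv2
from scipy.optimize import least_squares
C={n:np.load(f"{n}.npz") for n in("scene","top")}
def proj(n,p):
    T=C[n]["T"];K=C[n]["K"];c=T[:3,:3].T@(np.asarray(p)-T[:3,3]);u=K@c;return u[:2]/u[2]
def tri(d):
    f=lambda p:np.concatenate([proj(n,p)-np.array(u) for n,u in d.items()])
    r=least_squares(f,[.6,0,.2]);return r.x,r.fun
def Rz(a):
    return np.array([[np.cos(a),-np.sin(a),0],[np.sin(a),np.cos(a),0],[0,0,1]])
def pts(x,y,yaw,lev,sh,px=0.):
    # local points; px = pivot x offset in grinder frame
    L={}
    e=1.13-lev
    L["hub"]=[px,-.22,.235]
    L["ball"]=[px-.075*np.cos(e),-.22,.235+.075*np.sin(e)]
    # shield: -x dir rotated by sh (up +)
    d=np.array([-np.cos(sh),0,np.sin(sh)]);n=np.array([np.sin(sh),0,np.cos(sh)])
    L["piv"]=[px,-.135,.235]
    L["knob"]=np.array(L["piv"])+.105*d+.032*n
    for s,k in((-1,"r"),(1,"l")): L["c"+k]=np.array(L["piv"])+.131*d+np.array([0,s*.046,0])
    L["hubL"]=[px,.22,.235]
    return {k:Rz(yaw)@np.array(v)+[x,y,0] for k,v in L.items()}
E
python3 - <<'E'
from h import *
s=lambda a,b:(290+a/3.45,215+b/3.45); t=lambda a,b:(130+a/3.45,125+b/3.45)
print("ball",tri({"scene":s(71,60),"top":t(715,346)}))
print("knob",tri({"scene":s(185,82),"top":t(574,435)}))
print("hub",tri({"scene":s(80,163),"top":t(728,313)}))
print("hubL",tri({"scene":s(755,52),"top":t(62,195)}))
obs=[("ball","scene",s(71,60),1),("ball","top",t(715,346),1),("knob","scene",s(185,82),1),("knob","top",t(574,435),1),
("hub","top",t(728,313),.3),("hub","scene",s(80,163),.3),("hubL","top",t(62,195),.3),("hubL","scene",s(755,52),.3),("cr","top",t(637,438),.5),("cl","top",t(519,418),.5)]
def f(v):
    P=pts(v[0],v[1],v[2],v[3],-.96)
    return np.concatenate([w*(proj(n,P[k])-u) for k,n,u,w in obs])
r=least_squares(f,[.7,.1,-.1,.07]);print(r.x,r.fun.round(2))
P=pts(*r.x,-.96)
for k in P:print(k,P[k].round(4))
E
```

```text
ball (array([ 0.52413728, -0.02470217,  0.29885954]), array([-0.49650614,  0.04293565, -0.47778069, -0.13083135]))
knob (array([0.49043388, 0.06581435, 0.16940511]), array([-0.55255073,  0.0649618 , -0.52914141, -0.15224551]))
hub (array([ 0.56192199, -0.03392046,  0.23609945]), array([-1.05322183,  0.0905508 , -1.04695687, -0.28645564]))
hubL (array([0.63039598, 0.40741675, 0.2417119 ]), array([-1.34545517,  0.37325088, -1.3133188 , -0.47176586]))
[ 0.59615948  0.18675111 -0.15014353  0.11507974] [-0.56  0.09 -0.41 -0.1  -0.41  0.49 -0.66 -0.02 -0.74 -0.23  0.15  0.13
  0.27  0.31 -1.09  0.55  0.53  0.42 -0.95  0.1 ]
hub [ 0.5633 -0.0308  0.235 ]
ball [ 0.5241 -0.0249  0.2987]
piv [0.576  0.0533 0.235 ]
knob [0.4905 0.0662 0.1673]
cr [0.4948 0.019  0.1277]
cl [0.5086 0.11   0.1277]
hubL [0.6291 0.4043 0.235 ]
```

Request:
{"name": "carry_out", "arguments": {"increments": [[[0, 0, -40, 0.103], [0, 0, -40, 0.103], [0, 0, -40, 0.103], [0, 0, -40, 0.103], [0, 0, -40, 0.103], [0, 0, -10, 0]]], "claw": 0.5, "force": 25}}

```text
time_s: 0.6
position: [0.2049, -0.5323, 0.4085]
orientation: [0.996, -0.087, -0.003, -0.011]
force: [-0.5, -0.9, 1.3]
width: 0.501
```

```bash
cat >> h.py <<'E'
from scipy.spatial.transform import Rotation as R
def go(target,yaw=-.15,show=True):
    from station import telemetry
    s=telemetry.get_state();Rm=R.from_quat(s["orientation"]).as_matrix()
    d=Rm.T@(np.array(target)-s["position"])*1000
    ang=np.arctan2(Rm[1,0],Rm[0,0])
    print("t",s["time_s"],"pos",s["position"].round(4),"w",round(s["width"],3),"F",s["force"].round(2),"q",s["q"].round(2))
    print("need tool mm",d.round(1),"turn",round(-(yaw-ang),4),"toolz",Rm[:,2].round(3))
E
python3 - <<'E'
from h import *
go([.524,-.025,.40])
E
```

```text
t 0.6 pos [ 0.2049 -0.5323  0.4085] w 0.501 F [-0.47 -0.88  1.27] q [-1.41  0.1   1.29  0.    1.77  0.33]
need tool mm [ 226.3 -554.7   18.9] turn -0.0244 toolz [-0.004  0.023 -1.   ]
```

Request:
{"name": "carry_out", "arguments": {"increments": [[[0, 0, 0, 0], [15, -37, 0, 0], [15, -37, 0, 0], [15, -37, 0, 0], [15, -37, 0, 0], [15, -37, 0, 0], [15, -37, 0, 0], [15, -37, 0, 0], [15, -37, 0, 0], [15, -37, 0, 0], [15, -37, 0, 0], [15, -37, 0, 0], [15, -37, 0, 0], [10, -20, 0, 0], [0, 0, 0, 0], [0, 0, 0, 0]]]}}

```text
time_s: 1.93
position: [0.4742, -0.0862, 0.3916]
orientation: [0.996, -0.082, -0.015, -0.021]
force: [-0.2, 0.2, -0.0]
width: 0.501
```

```bash
python3 - <<'E'
from h import *
go([.524,-.025,.34])
E
```

```text
t 1.9333 pos [ 0.4742 -0.0862  0.3916] w 0.501 F [-0.2   0.17 -0.  ] q [-0.45 -0.1   1.52  0.03  1.76  1.29]
need tool mm [ 40.9 -66.5  52.9] turn -0.0136 toolz [-0.026  0.044 -0.999]
```

Request:
{"name": "carry_out", "arguments": {"increments": [[[10, -16, 0, 0], [10, -16, 0, 0], [10, -16, 0, 0], [8, -13, 0, -0.013], [0, 0, 0, 0], [0, 0, 0, 0]]]}}

```text
time_s: 2.43
position: [0.5194, -0.0353, 0.3844]
orientation: [0.997, -0.077, -0.021, -0.021]
force: [-0.3, 0.8, 0.5]
width: 0.493
```

```bash
python3 - <<'E'
from h import *
from station import telemetry,camera
s=telemetry.get_state();z=R.from_quat(s["orientation"]).as_matrix()[:,2]
go(np.array([.5241,-.0249,.2987])+.0187*z)
for n in("scene","top"): cv2.imwrite(f"pics/{n}1.png",camera(n)["img"])
a=cv2.imread("pics/scene1.png")[180:280,250:400];cv2.imwrite("pics/s1c.png",cv2.resize(a,None,fx=4,fy=4,interpolation=3))
E
```

```text
t 2.4333 pos [ 0.5194 -0.0353  0.3844] w 0.493 F [-0.29  0.75  0.49] q [-0.32  0.    1.44  0.03  1.75  1.41]
need tool mm [  6.9  -7.6 104.6] turn -0.0035 toolz [-0.038  0.046 -0.998]
```

View pics/s1c.png

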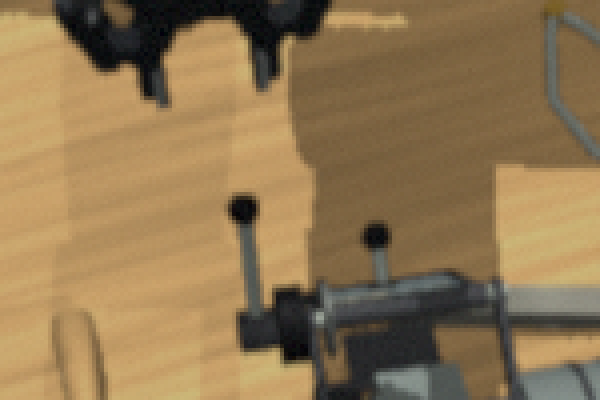

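Request:
{"name": "carry_out", "arguments": {"increments": [[[7, -8, 0, 0], [0, 0, 15, 0], [0, 0, 15, 0], [0, 0, 15, 0], [0, 0, 15, 0], [0, 0, 0, 0], [0, 0, 0, 0]]]}}

```text
time_s: 3.12
position: [0.5262, -0.0296, 0.3243]
orientation: [0.996, -0.082, -0.018, -0.021]
force: [-0.3, -1.1, 0.4]
width: 0.5
```

```bash
cat >> h.py <<'E'
def gob(b):
    from station import telemetry
    s=telemetry.get_state();z=R.from_quat(s["orientation"]).as_matrix()[:,2]
    go(np.array(b)+.0187*z)
E
python3 - <<'E'
from h import *
gob([.5241,-.0249,.2987])
E
```

```text
t 3.1167 pos [ 0.5262 -0.0296  0.3243] w 0.5 F [-0.31 -1.08  0.37] q [-0.3   0.02  1.53  0.03  1.63  1.43]
need tool mm [-1.8 -3.3 44.6] turn -0.0134 toolz [-0.033  0.045 -0.998]
```

Request:
{"name": "carry_out", "arguments": {"increments": [[[-2, -3, 0, -0.013], [0, 0, 10, 0], [0, 0, 10, 0], [0, 0, 10, 0], [0, 0, 10, 0], [0, 0, 3, 0], [0, 0, 0, 0], [0, 0, 0, 0]]]}}

```text
time_s: 3.78
position: [0.5241, -0.0246, 0.2798]
orientation: [0.997, -0.075, -0.016, -0.021]
force: [0.0, 0.4, 0.0]
width: 0.5
```

```bash
python3 - <<'E'
from h import *
from station import camera
gob([.5241,-.0249,.2987])
for n in("scene","top"): cv2.imwrite(f"pics/{n}2.png",camera(n)["img"])
a=cv2.imread("pics/scene2.png")[180:280,250:400];cv2.imwrite("pics/s2c.png",cv2.resize(a,None,fx=4,fy=4,interpolation=3))
E
```

```text
t 3.7833 pos [ 0.5241 -0.0246  0.2798] w 0.5 F [0.04 0.36 0.02] q [-0.3   0.04  1.61  0.03  1.54  1.42]
need tool mm [-0.6 -0.4 -0.2] turn -0.0 toolz [-0.029  0.044 -0.999]
```

View pics/s2c.png

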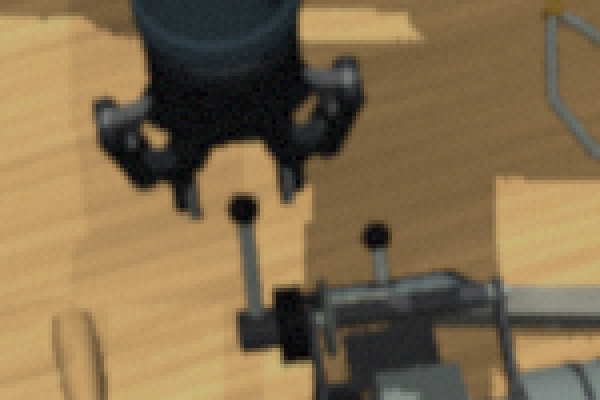

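```bash
python3 - <<'E'
from h import *
from station import telemetry
s=telemetry.get_state();Rm=R.from_quat(s["orientation"]).as_matrix()
for y in(.021,-.021):
  for z in (0,-.007):
    u=proj("scene",s["position"]+Rm@[0,y,z]);print(y,z,(u-[250,180])*4)
print((proj("scene",[.5241,-.0249,.2987])-[250,180])*4)
E
```

```text
0.021 0 [203.20506685 234.6360775 ]
0.021 -0.007 [202.30412773 228.44373256]
-0.021 0 [279.43782277 221.20989145]
-0.021 -0.007 [278.89970928 214.96421146]
[239.96738569 209.93874923]
```

Request:
{"name": "carry_out", "arguments": {"increments": [[[0, 0, 0, 0], [0, 0, 0, 0], [0, 0, 0, 0]]], "claw": 0.32}}

```text
time_s: 4.13
position: [0.5252, -0.0249, 0.2816]
orientation: [0.997, -0.075, -0.015, -0.02]
force: [-0.7, -0.0, 0.1]
width: 0.324
```

```bash
python3 - <<'E'
from h import *
from station import camera
gob([.5241,-.0249,.2987])
cv2.imwrite(f"pics/scene3.png",camera("scene")["img"]);cv2.imwrite(f"pics/top3.png",camera("top")["img"])
a=cv2.imread("pics/scene3.png")[195:255,270:360];cv2.imwrite("pics/s3c.png",cv2.resize(a,None,fx=8,fy=8,interpolation=3))
E
```

```text
t 4.1333 pos [ 0.5252 -0.0249  0.2816] w 0.324 F [-0.69 -0.04  0.05] q [-0.3   0.03  1.61  0.03  1.54  1.42]
need tool mm [-1.6 -0.5  1.6] turn -0.0002 toolz [-0.026  0.043 -0.999]
```

View pics/s3c.png

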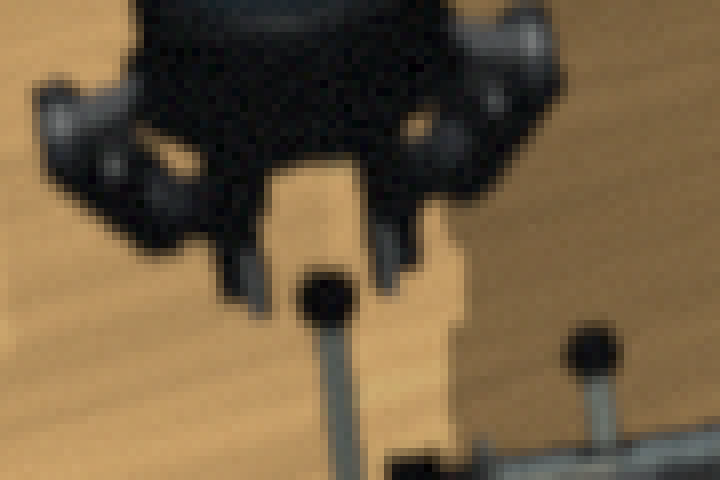

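```bash
python3 - <<'E'
from h import *
from station import telemetry
a=cv2.imread("pics/top3.png")[180:270,270:390];cv2.imwrite("pics/t3c.png",cv2.resize(a,None,fx=6,fy=6,interpolation=3))
s=telemetry.get_state();Rm=R.from_quat(s["orientation"]).as_matrix()
print((proj("top",[.5241,-.0249,.2987])-[270,180])*6)
for y in(.0,):
  for z in (0,-.004,-.05):
   for x in(-.011,0,.011): print(x,y,z,(proj("scene",s["position"]+Rm@[x,y,z])-[270,195])*8,(proj("top",s["position"]+Rm@[x,y,z])-[270,180])*6)
E
```

```text
[401.14823357 271.17381103]
-0.011 0.0 0 [315.78612867 301.20212734] [394.25583871 308.51233834]
0 0.0 0 [322.56184465 335.94917867] [399.26785434 279.42827268]
0.011 0.0 0 [329.392088   370.97585584] [404.25805101 250.47081959]
-0.011 0.0 -0.004 [314.94827099 294.00699389] [395.17566769 305.77866671]
0 0.0 -0.004 [321.73894797 328.81912056] [400.20254996 276.60263244]
0.011 0.0 -0.004 [328.58442113 363.9121576 ] [405.207475   247.55403794]
-0.011 0.0 -0.05 [304.9780486  208.38734504] [406.21802146 272.96151257]
0 0.0 -0.05 [311.94539243 243.96202756] [411.42230027 242.68466217]
0.011 0.0 -0.05 [318.97077056 279.83302845] [416.60293316 212.54537619]
```

View pics/t3c.png

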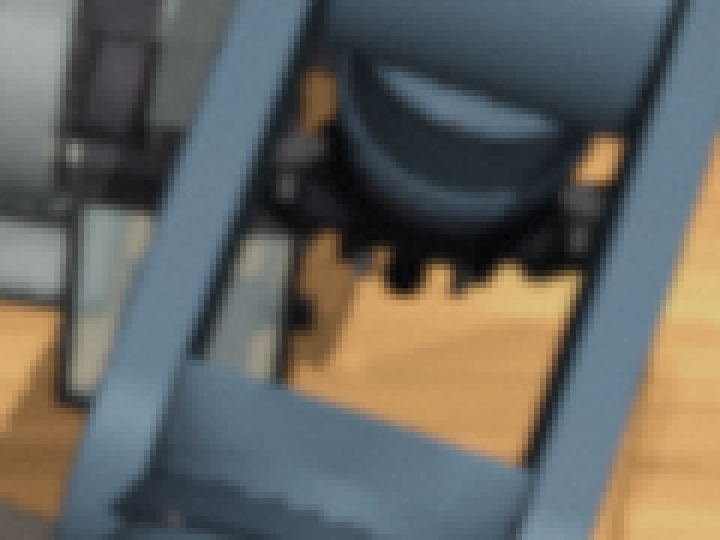

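```bash
python3 - <<'E'
from h import *
a=cv2.imread("pics/scene0.png")[130:230,0:120]
Rm=R.from_quat([9.83324477e-01,1.81858163e-01,1.5e-05,-7.6e-04]).as_matrix();p=np.array([0.20558204,-0.5364306,0.20008239])
im=cv2.resize(a,None,fx=6,fy=6,interpolation=3)
for y in(-.0425,.0425):
  for x in(-.011,.011):
    for z,c in((-.013,(0,0,255)),(-.05,(0,255,0))):
      u=(proj("scene",p+Rm@[x,y,z])-[0,130])*6;print(x,y,z,u);cv2.circle(im,tuple(u.astype(int)),3,c,-1)
cv2.imwrite("pics/s0g.png",im)
E
```

```text
-0.011 -0.0425 -0.013 [476.17201094 364.89579931]
-0.011 -0.0425 -0.05 [442.81960052 310.34506555]
0.011 -0.0425 -0.013 [502.52556408 399.31917085]
0.011 -0.0425 -0.05 [469.56191692 345.20858465]
-0.011 0.0425 -0.013 [282.90987675 478.12049761]
-0.011 0.0425 -0.05 [244.48901907 425.08874171]
0.011 0.0425 -0.013 [308.5844121  513.90186925]
0.011 0.0425 -0.05 [270.51253264 461.35969297]
```

View pics/s0g.png

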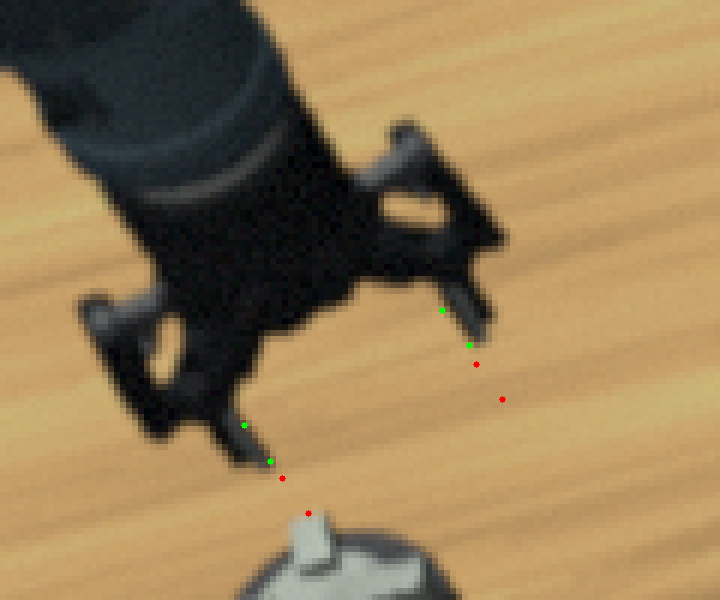

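```bash
python3 - <<'E'
from h import *
a=cv2.imread("pics/scene0.png")[80:230,0:150]
Rm=R.from_quat([9.83324477e-01,1.81858163e-01,1.5e-05,-7.6e-04]).as_matrix();p=np.array([0.20558204,-0.5364306,0.20008239])
im=cv2.resize(a,None,fx=4,fy=4,interpolation=3);im2=im.copy()
def box(im,z0,z1,c,hx,hy,yc=0):
  P=[[(proj("scene",p+Rm@[x*hx,yc+y*hy,z])-[0,80])*4 for x,y in((-1,-1),(1,-1),(1,1),(-1,1))] for z in(z0,z1)]
  for q in P: cv2.polylines(im,[np.array(q).astype(int)],True,c,1)
  for i in range(4): cv2.line(im,tuple(P[0][i].astype(int)),tuple(P[1][i].astype(int)),c,1)
box(im,-.073,-.16,(0,0,255),.038,.0425)
box(im2,-.108,-.195,(0,255,0),.038,.0425)
cv2.imwrite("pics/s0b.png",np.hstack([im[:, :400],im2[:, :400]]))
E
```

```text
(no output)
```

View pics/s0b.png

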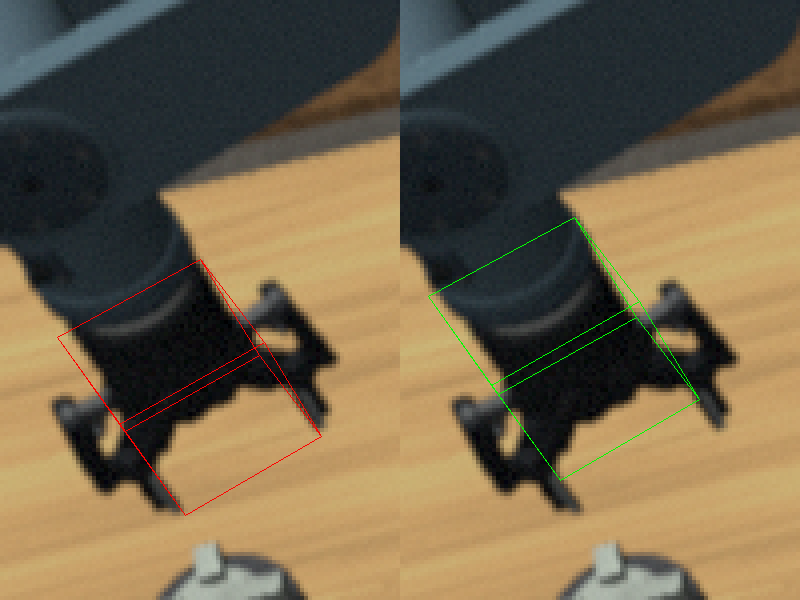

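Request:
{"name": "carry_out", "arguments": {"increments": [[[-1.5, -0.5, 1.5, 0], [0, 0, 0, 0], [0, 0, 0, 0], [0, 0, 0, 0], [0, 0, 0, 0]]], "claw": 0, "force": 20}}

```text
time_s: 4.65
position: [0.5236, -0.0241, 0.2803]
orientation: [0.997, -0.075, -0.014, -0.02]
force: [-1.0, 0.4, -0.2]
width: 0.004
```

```bash
python3 - <<'E'
from h import *
from station import camera
gob([.5241,-.0249,.2987])
cv2.imwrite(f"pics/scene4.png",camera("scene")["img"])
a=cv2.imread("pics/scene4.png")[195:255,270:360];cv2.imwrite("pics/s4c.png",cv2.resize(a,None,fx=8,fy=8,interpolation=3))
E
```

```text
t 4.65 pos [ 0.5236 -0.0241  0.2803] w 0.004 F [-0.97  0.35 -0.22] q [-0.3   0.03  1.61  0.03  1.54  1.42]
need tool mm [0.1 0.  0.3] turn -0.0002 toolz [-0.026  0.043 -0.999]
```

View pics/s4c.png

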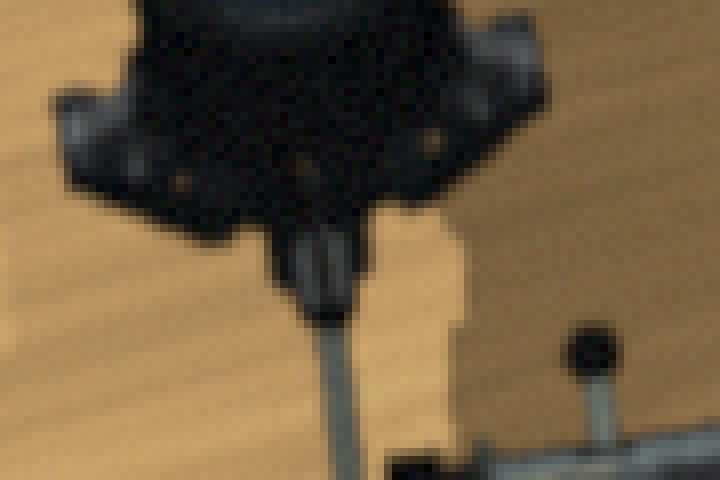

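Request:
{"name": "carry_out", "arguments": {"increments": [[[0, 0, 0, 0], [0, 0, 0, 0], [0, 0, 0, 0], [0, 0, 8, 0], [0, 0, 8, 0], [0, 0, 8, 0], [0, 0, 8, 0], [0, 0, 0, 0], [0, 0, 0, 0]]], "claw": 0.5}}

```text
time_s: 5.45
position: [0.522, -0.0224, 0.2436]
orientation: [0.997, -0.075, -0.015, -0.021]
force: [-0.4, -0.4, 0.4]
width: 0.504
```

```bash
python3 - <<'E'
from h import *
from station import camera
gob([.5241,-.0249,.2987])
cv2.imwrite(f"pics/scene5.png",camera("scene")["img"])
a=cv2.imread("pics/scene5.png")[195:255,270:360];cv2.imwrite("pics/s5c.png",cv2.resize(a,None,fx=8,fy=8,interpolation=3))
E
```

```text
t 5.45 pos [ 0.522  -0.0224  0.2436] w 0.504 F [-0.37 -0.39  0.4 ] q [-0.29  0.05  1.66  0.03  1.47  1.42]
need tool mm [  0.6   0.1 -36.5] turn -0.0002 toolz [-0.028  0.043 -0.999]
```

View pics/s5c.png

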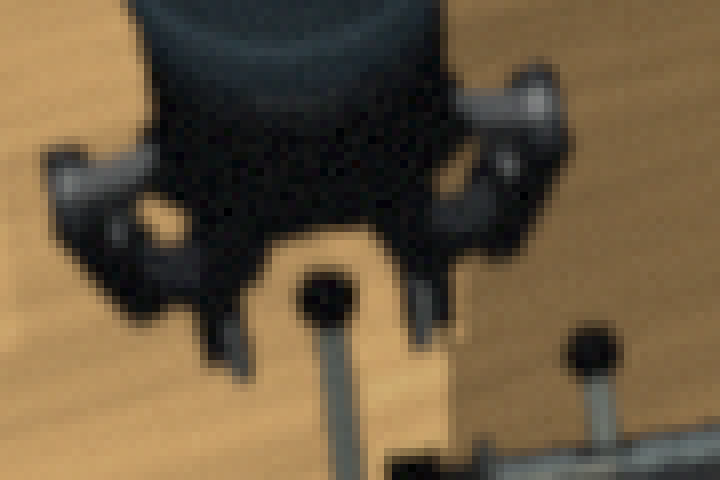

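Request:
{"name": "carry_out", "arguments": {"increments": [[[0, 0, 0, 0], [0, 0, 0, 0], [0, 0, 0, 0], [0, 0, 0, 0], [0, 0, 0, 0], [0, 0, 0, 0]]], "claw": 0, "force": 25}}

```text
time_s: 6.0
position: [0.5221, -0.0213, 0.2438]
orientation: [0.997, -0.075, -0.015, -0.021]
force: [0.9, 0.9, -2.2]
width: 0.187
```

```bash
cat >> h.py <<'E'
HUB=np.array([.5633,-.0308,.235]);YAW=-.15
def lev(show=True,off=.055,n=1):
    from station import telemetry,camera
    F=[]
    for i in range(n):
        if n>1: camera("top")
        s=telemetry.get_state();F.append(s["force"])
    Rm=R.from_quat(s["orientation"]).as_matrix()
    return s,np.mean(F,0),Rm
E
python3 - <<'E'
from h import *
s,F,Rm=lev(n=3)
print(s["time_s"],s["position"].round(4),s["width"],F.round(2),Rm[:,2].round(3))
from station import camera
cv2.imwrite(f"pics/scene6.png",camera("scene")["img"])
a=cv2.imread("pics/scene6.png")[195:255,270:360];cv2.imwrite("pics/s6c.png",cv2.resize(a,None,fx=8,fy=8,interpolation=3))
E
```

```text
6.15 [ 0.5221 -0.0213  0.2439] 0.18679818864947484 [-0.08  1.   -1.48] [-0.027  0.045 -0.999]
```

View pics/s6c.png

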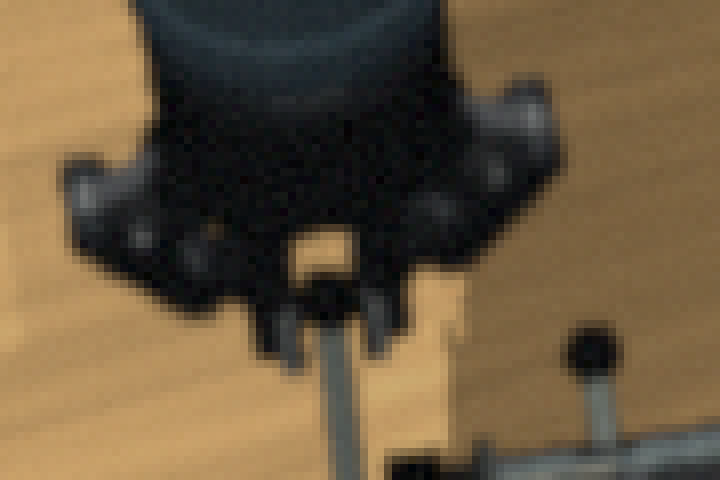

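```bash
cat >> h.py <<'E'
B0=np.array([.5241,-.0249,.2987]);T0=np.array([.5221,-.0213,.2439]);L0=.115
gx=np.array([np.cos(YAW),np.sin(YAW),0])
def ballp(l):
    e=1.13-l;return HUB-.075*np.cos(e)*gx+np.array([0,0,.075*np.sin(e)])
def lam():
    s,F,Rm=lev()
    b=s["position"]-T0+ballp(L0)-HUB
    r=-(b@gx);e=np.arctan2(b[2],r);l=1.13-e
    tan=-np.sin(e)*gx-np.array([0,0,np.cos(e)])   # direction of growing lambda
    rad=-np.cos(e)*gx+np.array([0,0,np.sin(e)])
    print("t%.2f lam %.3f R %.1fmm yoff %.1f Ftan(on tool, opposing) %.2f Frad %.2f Fy %.2f w %.3f"%(s["time_s"],l,1000*np.hypot(r,b[2]),1000*b@np.array([-gx[1],gx[0],0]),-F@tan,F@rad,F@np.array([-gx[1],gx[0],0]),s["width"]), "tz",Rm[:,2].round(3))
    return l,s,Rm
def plan(l0,dl,n,Rm,pos):
    p=pos
    for i in range(1,n+1):
        t=ballp(l0+dl*i)-ballp(L0)+T0
        print((Rm.T@(t-p)*1000).round(1).tolist());p=t
E
python3 - <<'E'
from h import *
l,s,Rm=lam();plan(l,.04,5,Rm,s["position"])
E
```

```text
t6.20 lam 0.116 R 75.0mm yoff -0.0 Ftan(on tool, opposing) -0.80 Frad -1.76 Fy 1.11 w 0.189 tz [-0.028  0.045 -0.999]
[-2.5, 0.1, 1.7]
[-2.4, 0.1, 1.8]
[-2.3, 0.1, 1.9]
[-2.2, 0.1, 2.0]
[-2.2, 0.1, 2.1]
```

Request:
{"name": "carry_out", "arguments": {"increments": [[[-2.5, 0, 1.7, 0], [-2.4, 0, 1.8, 0]]]}}

```text
time_s: 6.37
position: [0.5219, -0.0213, 0.2433]
orientation: [0.997, -0.075, -0.009, -0.021]
force: [8.3, 0.5, 3.5]
width: 0.187
```

```bash
python3 - <<'E'
from h import *
l,s,Rm=lam();plan(l,.04,3,Rm,s["position"])
E
```

```text
t6.37 lam 0.121 R 74.6mm yoff -0.1 Ftan(on tool, opposing) 8.71 Frad -1.35 Fy 1.71 w 0.187 tz [-0.015  0.043 -0.999]
[-2.7, -0.0, 1.4]
[-2.4, 0.1, 1.8]
[-2.3, 0.1, 1.9]
```

```bash
cat >> h.py <<'E'
RM0=R.from_quat([.99682,-.0753,-.0147,-.0206]).as_matrix()
OFF=RM0.T@(ballp(L0)-T0)
def lam(n=1):
    s,F,Rm=lev(n=n)
    b=s["position"]+Rm@OFF-HUB
    r=-(b@gx);e=np.arctan2(b[2],r);l=1.13-e
    tan=-np.sin(e)*gx-np.array([0,0,np.cos(e)])
    rad=-np.cos(e)*gx+np.array([0,0,np.sin(e)]);gy=np.array([-gx[1],gx[0],0])
    print("t%.2f lam %.3f R %.1fmm yoff %.1f Ftan %.2f Frad %.2f Fy %.2f w %.3f"%(s["time_s"],l,1000*np.hypot(r,b[2]),1000*b@gy,-F@tan,F@rad,F@gy,s["width"]), "tz",Rm[:,2].round(3),"unit tan tool",(Rm.T@tan).round(3))
    return l,s,Rm
E
python3 - <<'E'
from h import *
print(OFF);l,s,Rm=lam()
E
```

```text
[ 0.00080827  0.00110057 -0.05495039]
t6.37 lam 0.128 R 74.9mm yoff -0.1 Ftan 8.70 Frad -1.41 Fy 1.71 w 0.187 tz [-0.015  0.043 -0.999] unit tan tool [-0.831  0.022  0.556]
```

Request:
{"name": "carry_out", "arguments": {"increments": [[[-4, 0, 2.7, 0], [-4, 0, 2.8, 0], [-4, 0, 2.9, 0]]]}}

```text
time_s: 6.62
position: [0.52, -0.0211, 0.241]
orientation: [0.997, -0.075, 0.004, -0.02]
force: [9.3, 0.6, 3.0]
width: 0.188
```

```bash
python3 - <<'E'
from h import *
l,s,Rm=lam()
E
```

```text
t6.62 lam 0.183 R 75.0mm yoff -0.1 Ftan 9.11 Frad -2.88 Fy 2.00 w 0.188 tz [ 0.012  0.039 -0.999] unit tan tool [-0.815  0.024  0.579]
```

Request:
{"name": "carry_out", "arguments": {"increments": [[[-6.4, 0, 4.8, 0], [-6.3, 0, 5, 0], [-6.2, 0, 5.1, 0]]]}}

```text
time_s: 6.87
position: [0.5128, -0.02, 0.2337]
orientation: [0.997, -0.076, 0.02, -0.018]
force: [6.4, 0.3, 6.9]
width: 0.189
```

```bash
python3 - <<'E'
from h import *
l,s,Rm=lam()
E
```

```text
t6.87 lam 0.337 R 75.2mm yoff -0.1 Ftan 9.33 Frad 0.48 Fy 1.30 w 0.189 tz [ 0.042  0.033 -0.999] unit tan tool [-0.738  0.028  0.674]
```

Request:
{"name": "carry_out", "arguments": {"increments": [[[-5.5, 0, 5.5, 0], [-5.4, 0, 5.6, 0]]]}}

```text
time_s: 7.03
position: [0.5089, -0.0194, 0.2287]
orientation: [0.997, -0.076, 0.029, -0.017]
force: [4.8, 1.6, 8.6]
width: 0.182
```

```bash
python3 - <<'E'
from h import *
l,s,Rm=lam()
E
```

```text
t7.03 lam 0.431 R 75.5mm yoff -0.0 Ftan 9.50 Frad 2.09 Fy 2.26 w 0.182 tz [ 0.061  0.029 -0.998] unit tan tool [-0.685  0.029  0.728]
```

Request:
{"name": "carry_out", "arguments": {"increments": [[[-4.8, 0, 5.6, 0], [-4.6, 0, 5.7, 0]]]}}

```text
time_s: 7.2
position: [0.5061, -0.0189, 0.2239]
orientation: [0.996, -0.076, 0.038, -0.015]
force: [1.3, 1.7, 11.5]
width: 0.189
```

```bash
python3 - <<'E'
from h import *
l,s,Rm=lam()
E
```

```text
t7.20 lam 0.513 R 75.5mm yoff 0.1 Ftan 9.98 Frad 5.78 Fy 1.86 w 0.189 tz [ 0.079  0.025 -0.997] unit tan tool [-0.637  0.03   0.77 ]
```

Request:
{"name": "carry_out", "arguments": {"increments": [[[-5.4, 0, 5, 0], [-5.2, 0, 5.2, 0]]]}}

```text
time_s: 7.37
position: [0.5037, -0.0187, 0.2198]
orientation: [0.996, -0.076, 0.049, -0.014]
force: [5.3, 0.5, 8.2]
width: 0.187
```

```bash
python3 - <<'E'
from h import *
l,s,Rm=lam()
E
```

```text
t7.37 lam 0.586 R 76.2mm yoff 0.0 Ftan 9.69 Frad -0.15 Fy 1.25 w 0.187 tz [ 0.099  0.021 -0.995] unit tan tool [-0.597  0.031  0.802]
```

Request:
{"name": "carry_out", "arguments": {"increments": [[[-4.6, 0, 5.8, 0], [-4.4, 0, 5.9, 0]]]}}

```text
time_s: 7.53
position: [0.5018, -0.0183, 0.2143]
orientation: [0.995, -0.076, 0.057, -0.013]
force: [-0.4, 1.0, 12.1]
width: 0.187
```

```bash
python3 - <<'E'
from h import *
l,s,Rm=lam()
E
```

```text
t7.53 lam 0.668 R 76.1mm yoff 0.1 Ftan 10.59 Frad 5.91 Fy 0.93 w 0.187 tz [ 0.116  0.017 -0.993] unit tan tool [-0.543  0.031  0.839]
```

Request:
{"name": "carry_out", "arguments": {"increments": [[[-4.2, 0, 5.8, 0], [-4, 0, 6, 0]]]}}

```text
time_s: 7.7
position: [0.5001, -0.0181, 0.2084]
orientation: [0.995, -0.076, 0.065, -0.012]
force: [-3.5, 2.1, 13.7]
width: 0.186
```

```bash
python3 - <<'E'
from h import *
l,s,Rm=lam()
E
```

```text
t7.70 lam 0.752 R 75.9mm yoff 0.2 Ftan 11.40 Frad 8.54 Fy 1.60 w 0.186 tz [ 0.131  0.013 -0.991] unit tan tool [-0.484  0.03   0.874]
```

Request:
{"name": "carry_out", "arguments": {"increments": [[[-6, 0, 4.6, 0]]]}}

```text
time_s: 7.78
position: [0.4989, -0.0181, 0.2066]
orientation: [0.995, -0.076, 0.071, -0.011]
force: [9.8, 1.7, 6.8]
width: 0.186
```

```bash
python3 - <<'E'
from h import *
lam()
for i in range(3): lam(2)
E
```

```text
t7.78 lam 0.784 R 76.9mm yoff 0.1 Ftan 9.58 Frad -6.54 Fy 3.13 w 0.186 tz [ 0.142  0.011 -0.99 ] unit tan tool [-0.467  0.03   0.884]
t7.88 lam 0.793 R 77.6mm yoff 0.1 Ftan 6.91 Frad -4.24 Fy 2.61 w 0.187 tz [ 0.14   0.011 -0.99 ] unit tan tool [-0.457  0.03   0.889]
t7.98 lam 0.793 R 77.6mm yoff 0.1 Ftan 7.62 Frad -2.68 Fy 2.14 w 0.184 tz [ 0.14   0.011 -0.99 ] unit tan tool [-0.456  0.031  0.889]
t8.08 lam 0.793 R 77.6mm yoff 0.1 Ftan 8.06 Frad -2.29 Fy 2.42 w 0.188 tz [ 0.139  0.011 -0.99 ] unit tan tool [-0.456  0.031  0.89 ]
```

Request:
{"name": "carry_out", "arguments": {"increments": [[[-3.4, 0, 6.0, 0]]]}}

```text
time_s: 8.17
position: [0.4978, -0.0178, 0.2034]
orientation: [0.994, -0.076, 0.072, -0.011]
force: [-7.9, 3.8, 15.4]
width: 0.19
```

```bash
python3 - <<'E'
from h import *
lam()
E
```

```text
t8.17 lam 0.830 R 77.2mm yoff 0.2 Ftan 12.24 Frad 12.61 Fy 2.54 w 0.190 tz [ 0.145  0.01  -0.989] unit tan tool [-0.429  0.031  0.903]
```

Request:
{"name": "carry_out", "arguments": {"increments": [[[-5.1, 0, 5.2, 0]]]}}

```text
time_s: 8.25
position: [0.4977, -0.018, 0.2012]
orientation: [0.994, -0.076, 0.078, -0.01]
force: [13.2, 0.5, 5.8]
width: 0.187
```

```bash
python3 - <<'E'
from h import *
lam()
E
```

```text
t8.25 lam 0.861 R 77.2mm yoff 0.0 Ftan 9.09 Frad -10.99 Fy 2.52 w 0.187 tz [ 0.156  0.008 -0.988] unit tan tool [-0.41   0.03   0.911]
```

```bash
python3 - <<'E'
from h import *
from station import camera
lam(2)
c=camera("scene")["img"];cv2.imwrite(f"pics/scene7.png",c)
o=(270,200);cv2.imwrite("pics/s7c.png",cv2.resize(c[200:275,270:370],None,fx=8,fy=8,interpolation=3))
for l in (.6,.65,.7,.75,.8,.85,.9): print(l,(proj("scene",ballp(l))-o)*8)
print("hub",(proj("scene",HUB)-o)*8)
lam()
E
```

```text
t8.35 lam 0.869 R 77.9mm yoff 0.2 Ftan 8.03 Frad -3.56 Fy 1.87 w 0.185 tz [ 0.154  0.008 -0.988] unit tan tool [-0.401  0.03   0.915]
0.6 [307.04575745 232.30632237]
0.65 [306.26680137 233.07221124]
0.7 [305.59967634 234.50109429]
0.75 [305.04508638 236.58391113]
0.8 [304.6034488  239.31015478]
0.85 [304.27490266 242.66794706]
0.9 [304.05931772 246.64411406]
hub [349.50097536 501.5299211 ]
t8.40 lam 0.869 R 77.9mm yoff 0.2 Ftan 7.32 Frad -3.18 Fy 2.23 w 0.184 tz [ 0.154  0.008 -0.988] unit tan tool [-0.401  0.03   0.916]
```

View pics/s7c.png

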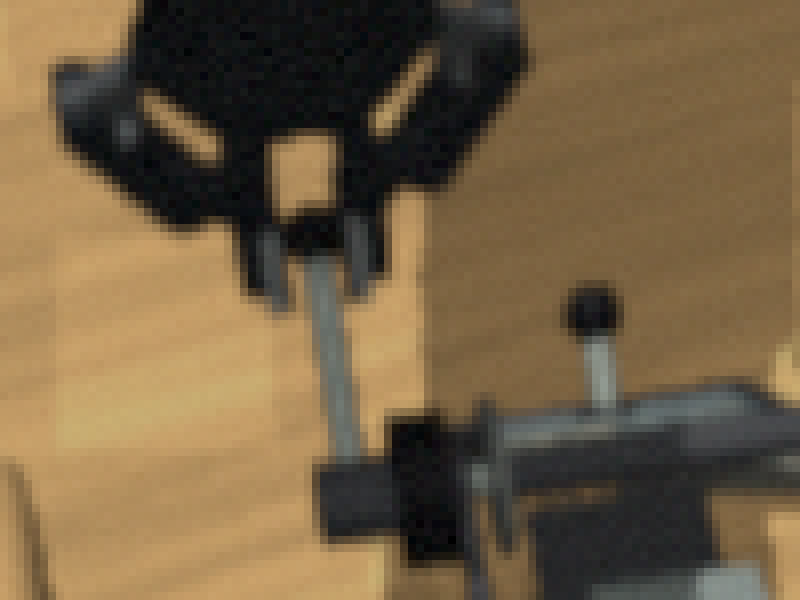

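Request:
{"name": "carry_out", "arguments": {"increments": [[[-3.7, 0, 5.4, 0]]]}}

```text
time_s: 8.48
position: [0.4966, -0.0177, 0.1985]
orientation: [0.994, -0.076, 0.08, -0.009]
force: [-6.0, 2.2, 14.4]
width: 0.185
```

```bash
cat >> h.py <<'E'
def mom():
    from station import telemetry
    l,s,Rm=lam();gy=np.array([-gx[1],gx[0],0])
    b=s["position"]+Rm@OFF;F=s["force"];T=s["torque"]
    print("  F",F.round(2),"T",T.round(3),"Mball_y(if T@TCP) %.3f"%((T+np.cross(s["position"]-b,F))@gy),"T@y %.3f"%(T@gy),"Mhub/.075 %.2f"%((T+np.cross(s["position"]-HUB,F))@gy/.075), "pos",s["position"].round(4))
E
python3 - <<'E'
from h import *
mom()
E
```

```text
t8.48 lam 0.899 R 77.9mm yoff 0.2 Ftan 12.58 Frad 9.35 Fy 1.30 w 0.185 tz [ 0.161  0.007 -0.987] unit tan tool [-0.379  0.03   0.925]
  F [-5.96  2.21 14.38] T [0.442 0.39  0.089] Mball_y(if T@TCP) 0.676 T@y 0.451 Mhub/.075 22.07 pos [ 0.4966 -0.0177  0.1985]
```

```bash
python3 - <<'E'
from h import *
from station import camera
for i in range(3):
    camera("top"); mom()
c=camera("top")["img"];cv2.imwrite("pics/top8.png",cv2.resize(c[180:270,270:390],None,fx=6,fy=6,interpolation=3))
E
```

```text
t8.53 lam 0.911 R 78.1mm yoff 0.2 Ftan 10.52 Frad 1.65 Fy 1.59 w 0.186 tz [ 0.161  0.007 -0.987] unit tan tool [-0.368  0.03   0.929]
  F [ 0.91  1.48 10.62] T [ 0.246 -0.484  0.025] Mball_y(if T@TCP) -0.562 T@y -0.442 Mhub/.075 3.46 pos [ 0.4962 -0.0176  0.1976]
t8.58 lam 0.911 R 78.1mm yoff 0.2 Ftan 7.45 Frad 0.89 Fy 1.28 w 0.192 tz [ 0.16   0.007 -0.987] unit tan tool [-0.369  0.03   0.929]
  F [0.94 1.15 7.47] T [ 0.288 -0.355  0.071] Mball_y(if T@TCP) -0.408 T@y -0.308 Mhub/.075 2.33 pos [ 0.4961 -0.0176  0.1977]
t8.63 lam 0.910 R 78.1mm yoff 0.2 Ftan 9.03 Frad 1.44 Fy 1.73 w 0.193 tz [ 0.16   0.007 -0.987] unit tan tool [-0.369  0.03   0.929]
  F [0.81 1.62 9.12] T [ 0.267 -0.321  0.04 ] Mball_y(if T@TCP) -0.380 T@y -0.278 Mhub/.075 4.34 pos [ 0.4961 -0.0176  0.1977]
```

View pics/top8.png

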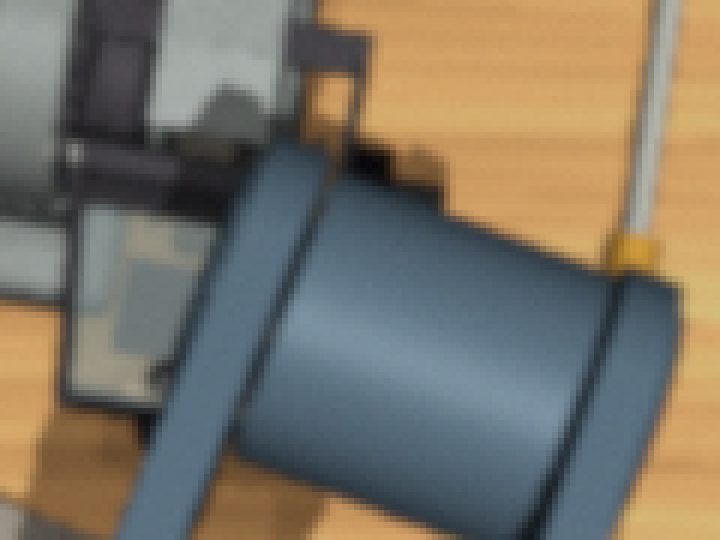

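Request:
{"name": "carry_out", "arguments": {"increments": [[[-4.1, 0, 5.4, 0]]]}}

```text
time_s: 8.77
position: [0.4962, -0.0177, 0.1956]
orientation: [0.994, -0.076, 0.084, -0.009]
force: [1.0, 2.1, 11.9]
width: 0.189
```

```bash
python3 - <<'E'
from h import *
from station import camera
mom()
camera("top"); mom()
E
```

```text
t8.77 lam 0.939 R 78.0mm yoff 0.2 Ftan 11.87 Frad 1.58 Fy 2.19 w 0.189 tz [ 0.168  0.005 -0.986] unit tan tool [-0.35   0.03   0.936]
  F [ 1.02  2.06 11.95] T [ 0.335 -0.581  0.067] Mball_y(if T@TCP) -0.662 T@y -0.525 Mhub/.075 3.52 pos [ 0.4962 -0.0177  0.1956]
t8.82 lam 0.948 R 78.1mm yoff 0.2 Ftan 10.02 Frad -1.20 Fy 2.34 w 0.190 tz [ 0.169  0.005 -0.986] unit tan tool [-0.341  0.03   0.939]
  F [3.31 1.87 9.64] T [ 0.195 -0.749  0.073] Mball_y(if T@TCP) -0.954 T@y -0.712 Mhub/.075 -2.28 pos [ 0.496  -0.0176  0.1949]
```

Request:
{"name": "carry_out", "arguments": {"increments": [[[-3.8, 0, 5.6, 0]]]}}

```text
time_s: 8.9
position: [0.4961, -0.0177, 0.1926]
orientation: [0.993, -0.076, 0.088, -0.008]
force: [-1.1, 1.8, 12.3]
width: 0.185
```

```bash
python3 - <<'E'
from h import *
from station import camera
mom()
camera("top"); mom()
E
```

```text
t8.90 lam 0.979 R 78.0mm yoff 0.2 Ftan 11.99 Frad 3.20 Fy 1.63 w 0.185 tz [ 0.176  0.003 -0.984] unit tan tool [-0.32   0.029  0.947]
  F [-1.09  1.82 12.34] T [ 0.198 -0.294  0.03 ] Mball_y(if T@TCP) -0.296 T@y -0.261 Mhub/.075 8.53 pos [ 0.4961 -0.0177  0.1926]
t8.95 lam 0.988 R 78.1mm yoff 0.2 Ftan 10.64 Frad -0.51 Fy 1.22 w 0.190 tz [ 0.177  0.003 -0.984] unit tan tool [-0.311  0.029  0.95 ]
  F [ 2.17  0.91 10.46] T [ 0.065 -0.606 -0.002] Mball_y(if T@TCP) -0.790 T@y -0.590 Mhub/.075 0.54 pos [ 0.496  -0.0177  0.1918]
```

Request:
{"name": "carry_out", "arguments": {"increments": [[[-3.6, 0, 6, 0]]]}}

```text
time_s: 9.03
position: [0.4966, -0.0178, 0.1893]
orientation: [0.993, -0.075, 0.093, -0.007]
force: [-0.3, 3.4, 13.3]
width: 0.182
```

```bash
python3 - <<'E'
from h import *
from station import camera
mom()
camera("top"); mom()
E
```

```text
t9.03 lam 1.021 R 77.6mm yoff 0.2 Ftan 13.15 Frad 2.19 Fy 3.30 w 0.182 tz [ 0.185  0.001 -0.983] unit tan tool [-0.288  0.028  0.957]
  F [-0.25  3.37 13.31] T [ 0.53  -0.322  0.183] Mball_y(if T@TCP) -0.321 T@y -0.239 Mhub/.075 9.32 pos [ 0.4966 -0.0178  0.1893]
t9.08 lam 1.033 R 77.6mm yoff 0.3 Ftan 10.61 Frad -3.23 Fy 1.81 w 0.189 tz [ 0.185  0.001 -0.983] unit tan tool [-0.278  0.029  0.96 ]
  F [ 4.47  1.16 10.25] T [ 0.293 -0.795  0.072] Mball_y(if T@TCP) -1.067 T@y -0.742 Mhub/.075 -3.25 pos [ 0.4965 -0.0177  0.1884]
```

Request:
{"name": "carry_out", "arguments": {"increments": [[[0, 0, 0, 0], [0, 0, 0, 0], [0, 0, 0, 0]]]}}

```text
time_s: 9.33
position: [0.4969, -0.0177, 0.1893]
orientation: [0.993, -0.075, 0.094, -0.007]
force: [2.5, 0.7, -2.3]
width: 0.188
```

Request:
{"name": "carry_out", "arguments": {"increments": [[[0, 0, 0, 0], [0, 0, 0, 0], [0, 0, 0, 0], [0, 0, 0, 0], [0, 0, -10, 0], [0, 0, -20, 0], [0, 0, -30, 0], [0, 0, -30, 0], [0, 0, 0, 0]]], "claw": 0.45}}

```text
time_s: 10.08
position: [0.477, -0.0182, 0.2814]
orientation: [0.993, -0.076, 0.09, -0.007]
force: [1.3, -0.7, 1.4]
width: 0.451
```

```bash
python3 - <<'E'
from h import *
from station import camera
go([.49,.066,.3])
for n in("scene","top"): cv2.imwrite(f"pics/{n}9.png",camera(n)["img"])
a=cv2.imread("pics/scene9.png")[190:290,260:400];cv2.imwrite("pics/s9c.png",cv2.resize(a,None,fx=5.5,fy=5.5,interpolation=3))
E
```

```text
t 10.0833 pos [ 0.477  -0.0182  0.2814] w 0.451 F [ 1.26 -0.74  1.38] q [-0.33 -0.26  1.88  0.06  1.35  1.38]
need tool mm [  3.2 -85.7 -15.9] turn -0.0047 toolz [ 0.181  0.    -0.984]
```

View pics/s9c.png

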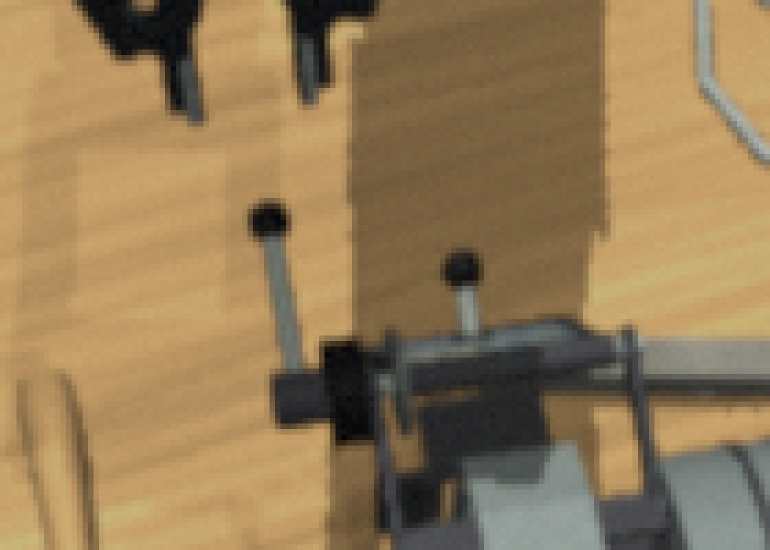

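View pics/top9.png

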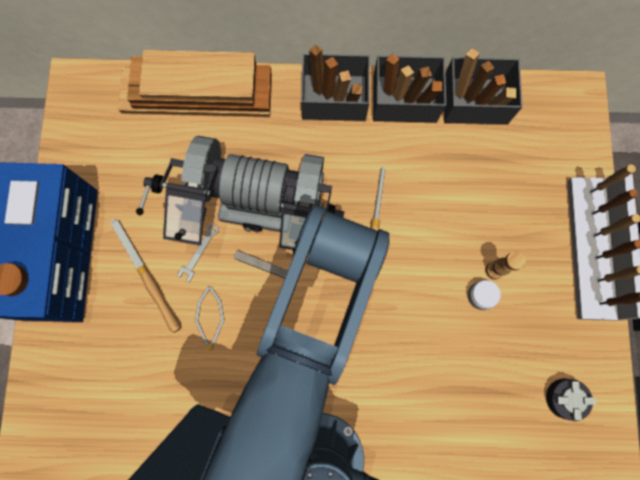

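```bash
python3 - <<'E'
from h import *
o=np.array([260,190])
for l in (.115,.7,.8,.9,.95,1,1.05,1.1): print(l,((proj("scene",ballp(l))-o)*5.5).round(1))
print(((proj("scene",HUB)-o)*5.5).round(1))
import cv2
a=cv2.imread("pics/scene0.png")[190:290,260:400];cv2.imwrite("pics/s0d.png",cv2.resize(a,None,fx=5.5,fy=5.5,interpolation=3))
for f in("0","9"):
  g=cv2.cvtColor(cv2.imread(f"pics/scene{f}.png"),6)[222:240,300:322];ys,xs=np.where(g<45);print(f,xs.mean()+300,ys.mean()+222,len(xs))
print(proj("scene",ballp(.115)))
E
```

```text
0.115 [275.  233.8]
0.7 [265.1 216.2]
0.8 [264.4 219.5]
0.9 [264.  224.6]
0.95 [264.  227.7]
1 [264.  231.3]
1.05 [264.1 235.2]
1.1 [264.2 239.5]
[295.3 399.8]
0 310.325 232.025 40
9 308.4166666666667 229.83333333333334 24
[310.00831393 232.50766995]
```

```bash
cat >> h.py <<'E'
KN=np.array([.4904,.0660,.168]);OFK=np.array([.0008,.0011,-.048])
def gok(k=KN):
    from station import telemetry
    s=telemetry.get_state();Rm=R.from_quat(s["orientation"]).as_matrix();go(k-Rm@OFK)
E
python3 - <<'E'
from h import *
gok()
E
```

```text
t 10.1833 pos [ 0.4756 -0.0177  0.2767] w 0.448 F [-0.94 -0.54 -0.39] q [-0.33 -0.26  1.89  0.06  1.34  1.38]
need tool mm [-17.9 -83.  157.7] turn -0.005 toolz [ 0.176  0.002 -0.984]
```

Request:
{"name": "carry_out", "arguments": {"increments": [[[-3, -14, 0, 0], [-3, -14, 0, 0], [-3, -14, 0, 0], [-3, -14, 0, 0], [-3, -14, 0, 0], [-3, -13, 0, 0], [0, 0, 0, 0], [0, 0, 0, 0]]]}}

```text
time_s: 10.85
position: [0.4657, 0.0702, 0.2672]
orientation: [0.994, -0.077, 0.081, -0.008]
force: [0.8, -0.1, 0.2]
width: 0.452
```

```bash
python3 - <<'E'
from h import *
gok()
E
```

```text
t 10.85 pos [0.4657 0.0702 0.2672] w 0.452 F [ 0.77 -0.09  0.19] q [-0.12 -0.25  1.9   0.02  1.33  1.6 ]
need tool mm [  8.2   2.  149.9] turn -0.0071 toolz [ 0.161  0.003 -0.987]
```

Request:
{"name": "carry_out", "arguments": {"increments": [[[4, 1, 10, 0], [4, 1, 15, 0], [0, 0, 15, 0], [0, 0, 15, 0], [0, 0, 15, 0], [0, 0, 12, 0], [0, 0, 0, 0], [0, 0, 0, 0]]]}}

```text
time_s: 11.52
position: [0.4873, 0.0605, 0.177]
orientation: [0.994, -0.08, 0.078, -0.006]
force: [0.2, -0.4, 1.0]
width: 0.453
```

```bash
python3 - <<'E'
from h import *
from station import camera
gok()
for n in("scene","top"): cv2.imwrite(f"pics/{n}10.png",camera(n)["img"])
a=cv2.imread("pics/scene10.png")[190:290,260:400];cv2.imwrite("pics/s10c.png",cv2.resize(a,None,fx=5.5,fy=5.5,interpolation=3))
E
```

```text
t 11.5167 pos [0.4873 0.0605 0.177 ] w 0.453 F [ 0.17 -0.37  0.98] q [-0.13 -0.11  1.97  0.02  1.13  1.59]
need tool mm [-0.1 -6.8 57.4] turn -0.0122 toolz [ 0.156  0.    -0.988]
```

View pics/s10c.png

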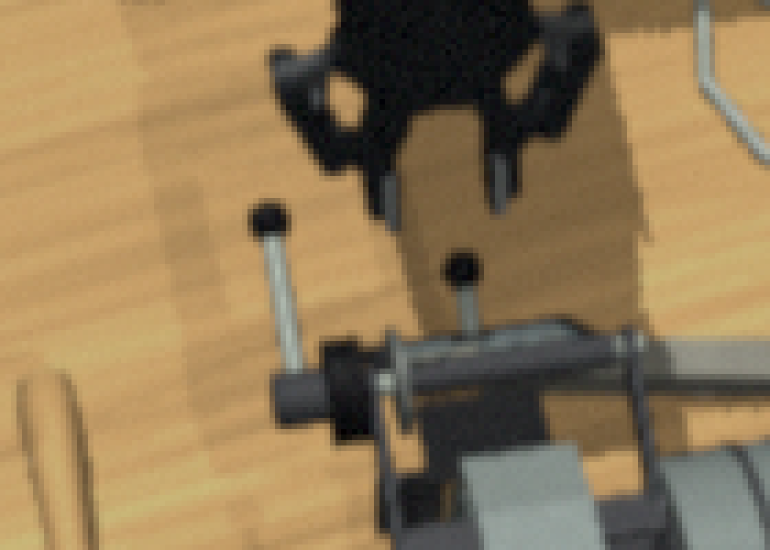

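Request:
{"name": "carry_out", "arguments": {"increments": [[[0, -7, 0, -0.01], [0, 0, 10, 0], [0, 0, 10, 0], [0, 0, 10, 0], [0, 0, 10, 0], [0, 0, 0, 0], [0, 0, 0, 0]]]}}

```text
time_s: 12.2
position: [0.4978, 0.0682, 0.1374]
orientation: [0.994, -0.074, 0.081, -0.006]
force: [-0.4, 0.3, -0.5]
width: 0.451
```

```bash
python3 - <<'E'
from h import *
from station import camera
gok()
for n in("scene","top"): cv2.imwrite(f"pics/{n}11.png",camera(n)["img"])
a=cv2.imread("pics/scene11.png")[190:290,260:400];cv2.imwrite("pics/s11c.png",cv2.resize(a,None,fx=5.5,fy=5.5,interpolation=3))
E
```

```text
t 12.2 pos [0.4978 0.0682 0.1374] w 0.451 F [-0.41  0.28 -0.53] q [-0.11 -0.04  1.99  0.02  1.03  1.6 ]
need tool mm [-2.8  1.5 16.6] turn -0.0001 toolz [ 0.163 -0.    -0.987]
```

View pics/s11c.png

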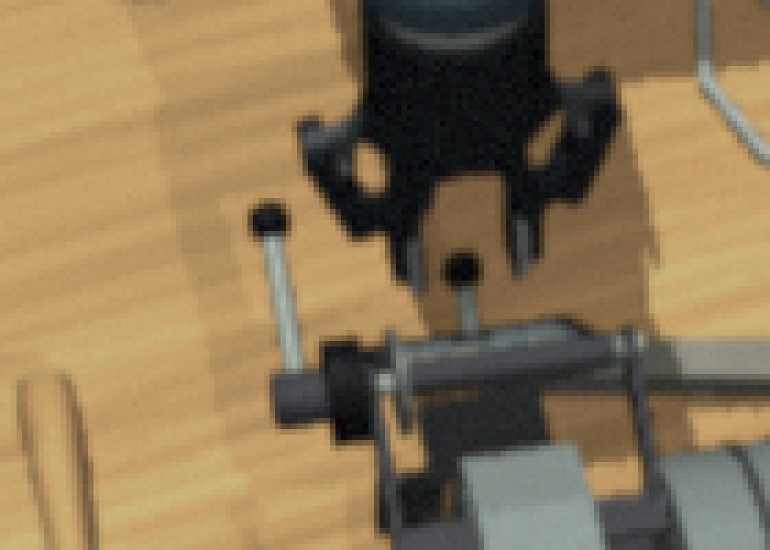

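Request:
{"name": "carry_out", "arguments": {"increments": [[[-3, 1.5, 4, 0], [0, 0, 6, 0], [0, 0, 6, 0], [0, 0, 0, 0], [0, 0, 0, 0]]]}}

```text
time_s: 12.72
position: [0.4982, 0.0668, 0.1213]
orientation: [0.994, -0.074, 0.083, -0.006]
force: [-0.3, 0.2, -0.3]
width: 0.452
```

```bash
python3 - <<'E'
from h import *
from station import camera
gok()
for n in("scene","top"): cv2.imwrite(f"pics/{n}12.png",camera(n)["img"])
a=cv2.imread("pics/scene12.png")[190:290,260:400];cv2.imwrite("pics/s12c.png",cv2.resize(a,None,fx=5.5,fy=5.5,interpolation=3))
E
```

```text
t 12.7167 pos [0.4982 0.0668 0.1213] w 0.452 F [-0.26  0.23 -0.3 ] q [-0.12 -0.02  2.    0.02  0.99  1.59]
need tool mm [-0.6 -0.2  0.6] turn -0.0002 toolz [ 0.166 -0.001 -0.986]
```

View pics/s12c.png

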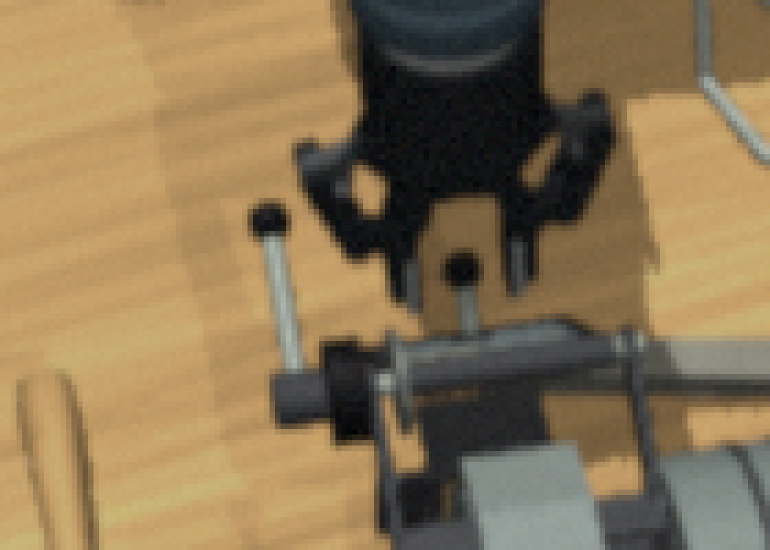

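Request:
{"name": "carry_out", "arguments": {"increments": [[[0, 0, 0, 0], [0, 0, 0, 0], [0, 0, 0, 0], [0, 0, 0, 0], [0, 0, 0, 0], [0, 0, 0, 0]]], "claw": 0, "force": 40}}

```text
time_s: 13.32
position: [0.4984, 0.0674, 0.122]
orientation: [0.994, -0.074, 0.083, -0.006]
force: [-0.3, 1.0, -0.7]
width: 0.179
```

```bash
cat >> h.py <<'E'
SP=np.array([.576,.0533,.235]);
def sh(n=1):
    s,F,Rm=lev(n=n)
    OK=np.load("ofk.npy")
    b=s["position"]+Rm@OK-SP
    r=-(b@gx);a=np.arctan2(b[2],r)
    up=np.sin(a)*gx+np.array([0,0,np.cos(a)]);rad=-np.cos(a)*gx+np.array([0,0,np.sin(a)])
    print("t%.2f shield %.3f R %.1f Fup %.2f Frad %.2f w %.3f"%(s["time_s"],a-.2959,1000*np.hypot(r,b[2]),F@up,F@rad,s["width"]),"tz",Rm[:,2].round(3),"up tool",(Rm.T@up).round(3),"rad tool",(Rm.T@rad).round(3))
    return a-.2959
E
python3 - <<'E'
from h import *
s,F,Rm=lev()
k=pts(.59615948,.18675111,-.15014353,.115,-.96)["knob"]
np.save("ofk.npy",Rm.T@(k-s["position"]));print(Rm.T@(k-s["position"]))
sh()
E
```

```text
[-3.62222893e-05  1.18066292e-03 -4.60568108e-02]
t13.32 shield -0.960 R 109.8 Fup -0.33 Frad 0.77 w 0.179 tz [ 0.167 -0.    -0.986] up tool [-0.478 -0.022 -0.878] rad tool [-0.878  0.012  0.478]
```

Request:
{"name": "carry_out", "arguments": {"increments": [[[-3.8, 0, -7, 0], [-3.3, 0, -7.3, 0], [-2.8, 0, -7.5, 0]]]}}

```text
time_s: 13.57
position: [0.4857, 0.0693, 0.1428]
orientation: [0.994, -0.074, 0.084, -0.007]
force: [3.7, 0.9, -2.7]
width: 0.175
```

```bash
python3 - <<'E'
from h import *
sh()
E
```

```text
t13.57 shield -0.736 R 109.9 Fup -3.95 Frad -2.08 w 0.175 tz [ 0.169  0.001 -0.986] up tool [-0.269 -0.025 -0.963] rad tool [-0.963  0.008  0.269]
```

Request:
{"name": "carry_out", "arguments": {"increments": [[[-2, 0, -7.7, 0], [-1.4, 0, -7.8, 0], [-0.9, 0, -7.9, 0], [-0.3, 0, -8, 0]]]}}

```text
time_s: 13.9
position: [0.4748, 0.071, 0.1773]
orientation: [0.994, -0.074, 0.086, -0.008]
force: [6.5, 2.9, -3.7]
width: 0.175
```

```bash
python3 - <<'E'
from h import *
sh()
E
```

```text
t13.90 shield -0.408 R 111.2 Fup -4.38 Frad -5.56 w 0.175 tz [ 0.172  0.003 -0.985] up tool [ 0.059 -0.028 -0.998] rad tool [-0.998 -0.    -0.059]
```

Request:
{"name": "carry_out", "arguments": {"increments": [[[1, 0, -8, 0], [1.6, 0, -8, 0], [2.2, 0, -7.8, 0]]]}}

```text
time_s: 14.15
position: [0.4742, 0.0712, 0.2043]
orientation: [0.993, -0.074, 0.086, -0.008]
force: [4.5, 2.9, -4.3]
width: 0.179
```

```bash
python3 - <<'E'
from h import *
sh()
E
```

```text
t14.15 shield -0.165 R 112.1 Fup -3.77 Frad -4.58 w 0.179 tz [ 0.173  0.004 -0.985] up tool [ 0.297 -0.029 -0.954] rad tool [-0.955 -0.008 -0.297]
```

Request:
{"name": "carry_out", "arguments": {"increments": [[[3.4, 0, -7, 0], [3.7, 0, -6.4, 0], [0, 0, 0, 0], [0, 0, 0, 0]]]}}

```text
time_s: 14.48
position: [0.4788, 0.0705, 0.2221]
orientation: [0.993, -0.074, 0.087, -0.009]
force: [1.0, 2.7, -1.5]
width: 0.177
```

```bash
python3 - <<'E'
from h import *
from station import camera
sh(4)
for n in("scene","top"): cv2.imwrite(f"pics/{n}13.png",camera(n)["img"])
a=cv2.imread("pics/scene13.png")[190:290,260:400];cv2.imwrite("pics/s13c.png",cv2.resize(a,None,fx=5.5,fy=5.5,interpolation=3))
P=pts(.59615948,.18675111,-.15014353,1.03,0)
for k in P: print(k,((proj("scene",P[k])-[260,190])*5.5).round(0))
E
```

```text
t14.68 shield -0.005 R 111.3 Fup -0.66 Frad -1.86 w 0.175 tz [ 0.173  0.005 -0.985] up tool [ 0.445 -0.028 -0.895] rad tool [-0.895 -0.013 -0.445]
hub [295. 400.]
ball [264. 233.]
piv [503. 366.]
knob [455. 108.]
cr [334. 116.]
cl [548.  83.]
hubL [1349.  231.]
```

View pics/s13c.png

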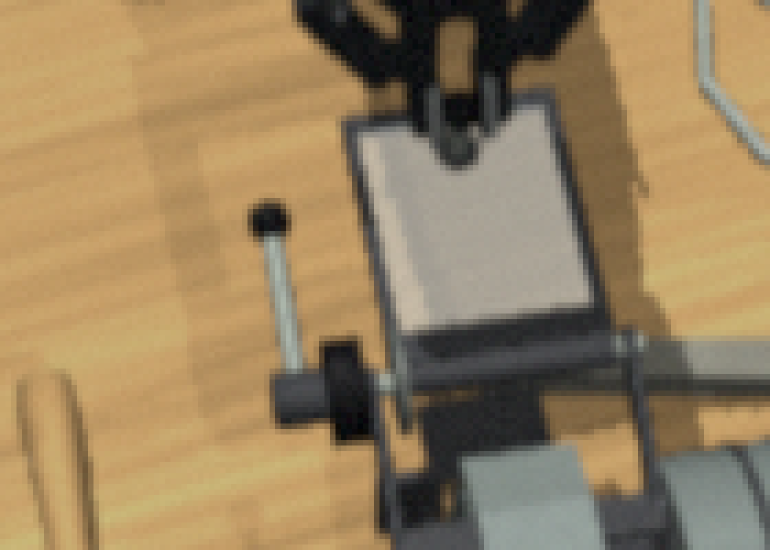

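```bash
python3 - <<'E'
from h import *
for a in(-.1,-.05,0,.05):
  P=pts(.59615948,.18675111,-.15014353,1.03,a)
  print(a,*[(k,((proj("scene",P[k])-[260,190])*5.5).round(0),((proj("top",P[k])-[230,160])*6).round(0)) for k in("cr","cl","knob","piv")])
a=cv2.imread("pics/top13.png")[160:260,230:360];cv2.imwrite("pics/t13c.png",cv2.resize(a,None,fx=6,fy=6,interpolation=3))
a=cv2.imread("pics/scene13.png")[195:260,310:380];cv2.imwrite("pics/s13d.png",cv2.resize(a,None,fx=9,fy=9,interpolation=3))
E
```

```text
-0.1 ('cr', array([334., 134.]), array([489., 654.])) ('cl', array([546., 102.]), array([247., 612.])) ('knob', array([453., 117.]), array([376., 558.])) ('piv', array([503., 366.]), array([430., 292.]))
-0.05 ('cr', array([334., 125.]), array([489., 653.])) ('cl', array([547.,  92.]), array([246., 610.])) ('knob', array([454., 112.]), array([376., 552.])) ('piv', array([503., 366.]), array([430., 292.]))
0 ('cr', array([334., 116.]), array([489., 651.])) ('cl', array([548.,  83.]), array([244., 608.])) ('knob', array([455., 108.]), array([376., 545.])) ('piv', array([503., 366.]), array([430., 292.]))
0.05 ('cr', array([334., 108.]), array([489., 647.])) ('cl', array([548.,  75.]), array([243., 605.])) ('knob', array([456., 105.]), array([376., 538.])) ('piv', array([503., 366.]), array([430., 292.]))
```

View pics/t13c.png

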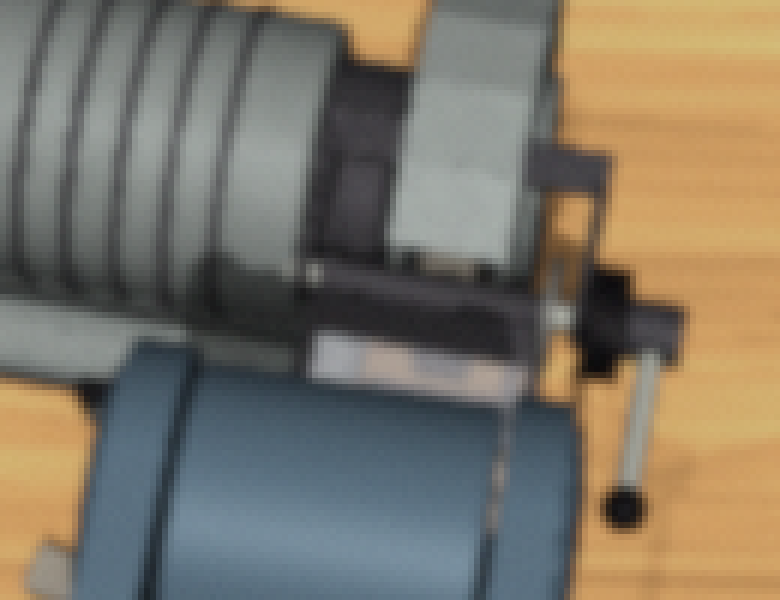

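View pics/s13d.png

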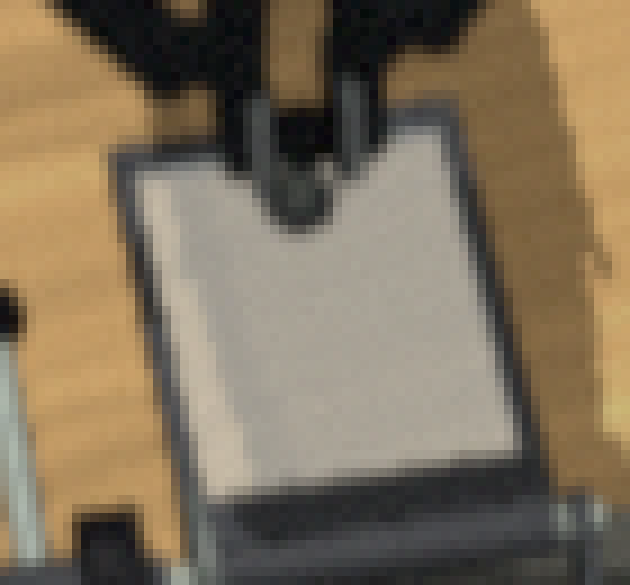

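```bash
python3 - <<'E'
from h import *
s,F,Rm=lev();OK=np.load("ofk.npy")
k=pts(.59615948,.18675111,-.15014353,.115,-.96)["knob"]
b=s["position"]+Rm@OK;d=b-k
dx=-d@gx;dz=d[2];c=np.hypot(dx,dz);rr=np.hypot(.105,.032)
print("disp",d.round(4),"chord",c,"delta by chord",2*np.arcsin(c/2/rr)); 
# direction of chord: angle phi s.t. motion=( -sin(am), cos(am)) in (r,z)
am=np.arctan2(-dx,dz);print("mean angle",am,"=> a1 by direction",2*am-(-.96+.2959)-.2959)
# lever now from top
u=np.array([230+623/6,160+508/6])
for l in(.7,.8,.9,1,1.1):print(l,proj("top",ballp(l)),u)
print(proj("top",HUB),230+655/6,160+335/6)
E
```

```text
disp [-0.02    0.0029  0.0995] chord 0.10157484670266788 delta by chord 0.9620316022420231
mean angle -0.20026081391762693 => a1 by direction -0.03232162783525394
0.7 [334.07083944 241.19266151] [333.83333333 244.66666667]
0.8 [333.74478633 243.06099642] [333.83333333 244.66666667]
0.9 [333.4718297  244.62047246] [333.83333333 244.66666667]
1 [333.25402347 245.85944702] [333.83333333 244.66666667]
1.1 [333.09271648 246.77036532] [333.83333333 244.66666667]
[338.57454065 214.93646763] 339.1666666666667 215.83333333333334
```

```bash
python3 - <<'E'
from h import *
im=cv2.resize(cv2.imread("pics/scene13.png")[190:290,260:400],None,fx=5.5,fy=5.5,interpolation=3)
def P(sh,loc):
    d=np.array([-np.cos(sh),0,np.sin(sh)]);n=np.array([np.sin(sh),0,np.cos(sh)])
    l=np.array([0,-.135,.235])+loc[0]*d+np.array([0,loc[1],0])+loc[2]*n
    return Rz(-.15014)@l+[.59616,.18675,0]
for sh,c in((0,(0,255,0)),(-.05,(0,0,255))):
    q=[((proj("scene",P(sh,l))-[260,190])*5.5) for l in((0,-.046,0),(.131,-.046,0),(.131,.046,0),(0,.046,0))]
    cv2.polylines(im,[np.array(q).round().astype(int)],True,c,1)
cv2.imwrite("pics/ov13.png",im)
E
```

```text
(no output)
```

View pics/ov13.png

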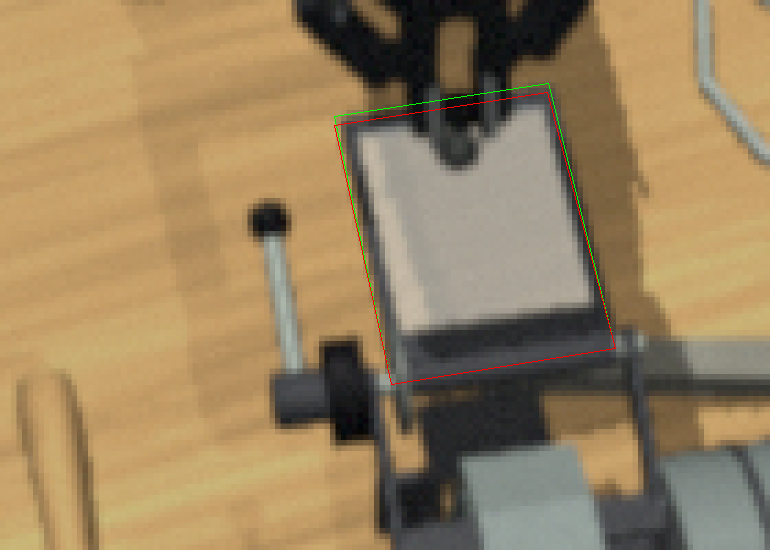

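Request:
{"name": "carry_out", "arguments": {"increments": [[[1.6, 0, -3.2, 0], [0, 0, 0, 0]]]}}

```text
time_s: 14.95
position: [0.4795, 0.0704, 0.2244]
orientation: [0.994, -0.074, 0.086, -0.009]
force: [3.0, 3.6, -3.2]
width: 0.179
```

```bash
python3 - <<'E'
from h import *
sh()
E
```

```text
t14.95 shield 0.022 R 111.4 Fup -2.32 Frad -3.34 w 0.179 tz [ 0.172  0.005 -0.985] up tool [ 0.469 -0.028 -0.883] rad tool [-0.883 -0.014 -0.468]
```

Request:
{"name": "carry_out", "arguments": {"increments": [[[-0.5, 0, 0.9, 0], [0, 0, 0, 0]]]}}

```text
time_s: 15.12
position: [0.4791, 0.0704, 0.223]
orientation: [0.994, -0.074, 0.086, -0.009]
force: [2.9, 2.8, -1.4]
width: 0.172
```

```bash
python3 - <<'E'
from h import *
sh();sh(4)
E
```

```text
t15.12 shield 0.009 R 111.3 Fup -0.65 Frad -2.76 w 0.172 tz [ 0.172  0.005 -0.985] up tool [ 0.457 -0.028 -0.889] rad tool [-0.89  -0.013 -0.456]
t15.32 shield 0.010 R 111.3 Fup -1.13 Frad -3.12 w 0.176 tz [ 0.172  0.005 -0.985] up tool [ 0.459 -0.028 -0.888] rad tool [-0.889 -0.013 -0.458]
```

Request:
{"name": "carry_out", "arguments": {"increments": [[[-1, 0, 1.8, 0]]]}}

```text
time_s: 15.4
position: [0.4787, 0.0705, 0.2217]
orientation: [0.994, -0.074, 0.086, -0.009]
force: [3.1, 2.7, -0.1]
width: 0.175
```

```bash
python3 - <<'E'
from h import *
sh();sh(4)
E
```

```text
t15.40 shield -0.004 R 111.3 Fup 0.63 Frad -2.59 w 0.175 tz [ 0.173  0.005 -0.985] up tool [ 0.446 -0.028 -0.895] rad tool [-0.895 -0.013 -0.446]
t15.60 shield -0.008 R 111.3 Fup -1.36 Frad -3.83 w 0.179 tz [ 0.172  0.005 -0.985] up tool [ 0.442 -0.028 -0.896] rad tool [-0.897 -0.013 -0.442]
```

Request:
{"name": "carry_out", "arguments": {"increments": [[[-1.5, 0, 3, 0], [-1.5, 0, 3, 0], [-1.4, 0, 3, 0]]]}}

```text
time_s: 15.85
position: [0.4768, 0.0708, 0.2123]
orientation: [0.993, -0.074, 0.087, -0.009]
force: [3.4, 1.6, -0.2]
width: 0.177
```

```bash
python3 - <<'E'
from h import *
sh()
E
```

```text
t15.85 shield -0.091 R 111.0 Fup 0.42 Frad -3.13 w 0.177 tz [ 0.175  0.004 -0.985] up tool [ 0.369 -0.028 -0.929] rad tool [-0.929 -0.01  -0.369]
```

Request:
{"name": "carry_out", "arguments": {"increments": [[[-1.2, 0, 3, 0]]]}}

```text
time_s: 15.93
position: [0.4763, 0.0708, 0.2091]
orientation: [0.993, -0.074, 0.088, -0.008]
force: [3.2, 1.2, -0.1]
width: 0.174
```

```bash
python3 - <<'E'
from h import *
sh()
E
```

```text
t15.93 shield -0.120 R 110.9 Fup 0.38 Frad -2.96 w 0.174 tz [ 0.176  0.004 -0.984] up tool [ 0.342 -0.028 -0.939] rad tool [-0.94  -0.01  -0.342]
```

Request:
{"name": "carry_out", "arguments": {"increments": [[[-1.2, 0, 3, 0]]]}}

```text
time_s: 16.02
position: [0.4759, 0.0709, 0.2059]
orientation: [0.993, -0.074, 0.088, -0.008]
force: [3.3, 1.3, 0.7]
width: 0.177
```

```bash
python3 - <<'E'
from h import *
sh()
E
```

```text
t16.02 shield -0.150 R 110.9 Fup 1.13 Frad -2.90 w 0.177 tz [ 0.176  0.004 -0.984] up tool [ 0.316 -0.029 -0.948] rad tool [-0.949 -0.009 -0.315]
```

Request:
{"name": "carry_out", "arguments": {"increments": [[[2.6, 0, -6.5, 0], [3, 0, -6.3, 0], [1.2, 0, -2.6, 0], [0, 0, 0, 0], [0, 0, 0, 0]]]}}

```text
time_s: 16.43
position: [0.4779, 0.0706, 0.2188]
orientation: [0.994, -0.074, 0.086, -0.009]
force: [3.8, 2.2, -3.4]
width: 0.177
```

```bash
python3 - <<'E'
from h import *
sh()
E
```

```text
t16.43 shield -0.031 R 111.3 Fup -2.37 Frad -4.20 w 0.177 tz [ 0.172  0.005 -0.985] up tool [ 0.421 -0.029 -0.907] rad tool [-0.907 -0.012 -0.421]
```

Request:
{"name": "carry_out", "arguments": {"increments": [[[3, 0, -5.5, 0], [0, 0, 0, 0], [0, 0, 0, 0]]]}}

```text
time_s: 16.68
position: [0.4789, 0.0705, 0.223]
orientation: [0.994, -0.074, 0.084, -0.009]
force: [3.7, 2.5, -2.1]
width: 0.177
```

```bash
python3 - <<'E'
from h import *
from station import camera
sh(3)
for n in("scene","top"): cv2.imwrite(f"pics/{n}14.png",camera(n)["img"])
im=cv2.resize(cv2.imread("pics/scene14.png")[190:290,260:400],None,fx=5.5,fy=5.5,interpolation=3)
cv2.imwrite("pics/s14c.png",im)
E
```

```text
t16.83 shield 0.010 R 111.3 Fup -0.72 Frad -3.81 w 0.180 tz [ 0.169  0.006 -0.986] up tool [ 0.456 -0.028 -0.89 ] rad tool [-0.89  -0.013 -0.456]
```

View pics/s14c.png

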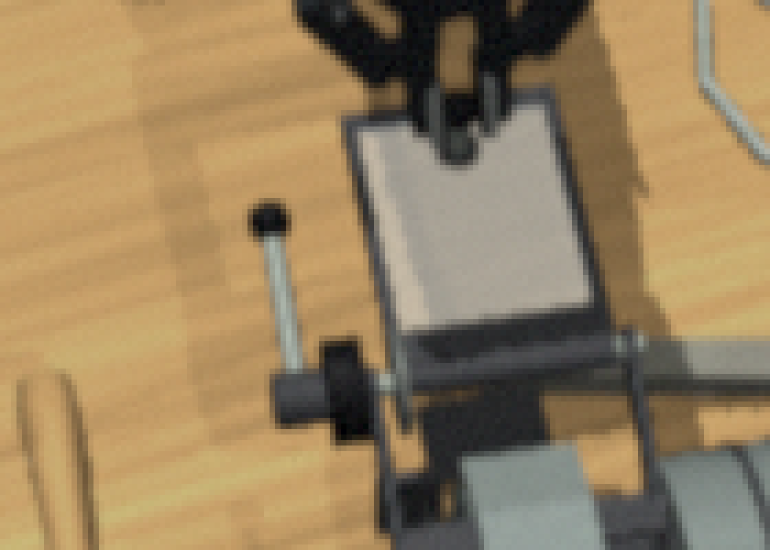

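Request:
{"name": "carry_out", "arguments": {"increments": [[[0, 0, 0, 0], [0, 0, 0, 0], [0, 0, 0, 0], [0, 0, 0, 0]]], "claw": 0.45}}

```text
time_s: 17.27
position: [0.4774, 0.069, 0.223]
orientation: [0.994, -0.074, 0.083, -0.008]
force: [0.1, 0.4, 0.2]
width: 0.452
```

```bash
python3 - <<'E'
from h import *
from station import camera
sh()
cv2.imwrite(f"pics/scene15.png",camera("scene")["img"])
im=cv2.resize(cv2.imread("pics/scene15.png")[190:290,260:400],None,fx=5.5,fy=5.5,interpolation=3)
cv2.imwrite("pics/s15c.png",im)
E
```

```text
t17.27 shield 0.006 R 112.4 Fup 0.22 Frad 0.06 w 0.452 tz [ 0.166  0.003 -0.986] up tool [ 0.449 -0.025 -0.893] rad tool [-0.893 -0.012 -0.449]
```

View pics/s15c.png

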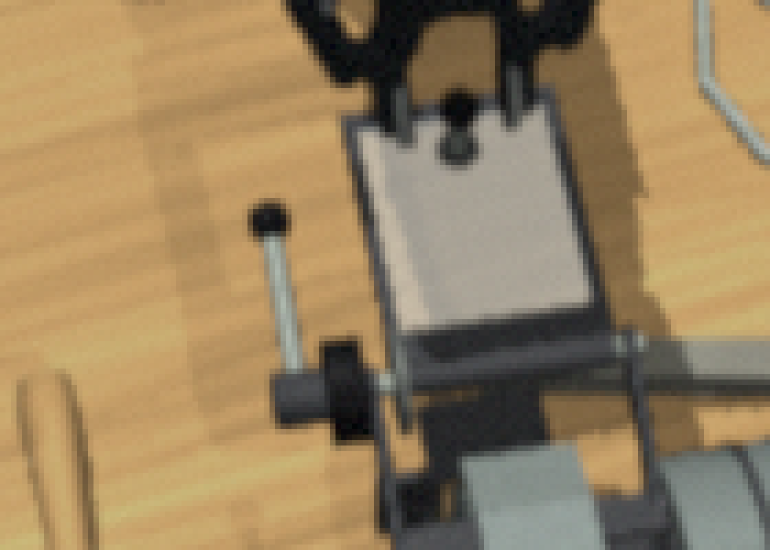

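Request:
{"name": "carry_out", "arguments": {"increments": [[[0, 0, -6, 0], [0, 0, -10, 0], [0, 0, -20, 0], [0, 0, -25, 0], [0, 0, -25, 0], [-10, 0, -25, 0], [-20, 0, -15, 0], [-25, 0, 0, 0], [-25, 0, 0, 0], [-30, 0, 0, 0], [-30, 0, 0, 0], [0, 0, 0, 0], [0, 0, 0, 0]]]}}

```text
time_s: 18.4
position: [0.3124, 0.0893, 0.342]
orientation: [0.993, -0.074, 0.089, -0.006]
force: [0.0, -0.2, 0.4]
width: 0.45
```

```bash
python3 - <<'E'
from h import *
from station import camera
go([.4,.06,.35])
for n in("scene","top"): cv2.imwrite(f"pics/{n}16.png",camera(n)["img"])
im=cv2.resize(cv2.imread("pics/scene16.png")[190:290,260:400],None,fx=5.5,fy=5.5,interpolation=3);cv2.imwrite("pics/s16c.png",im)
im=cv2.resize(cv2.imread("pics/top16.png")[150:275,200:360],None,fx=5,fy=4.8,interpolation=3);cv2.imwrite("pics/t16c.png",im)
E
```

```text
t 18.4 pos [0.3124 0.0893 0.342 ] w 0.45 F [ 0.03 -0.23  0.37] q [-0.12 -0.7   2.03  0.02  1.63  1.61]
need tool mm [91.  15.9  7.7] turn -0.002 toolz [ 0.178 -0.    -0.984]
```

View pics/s16c.png

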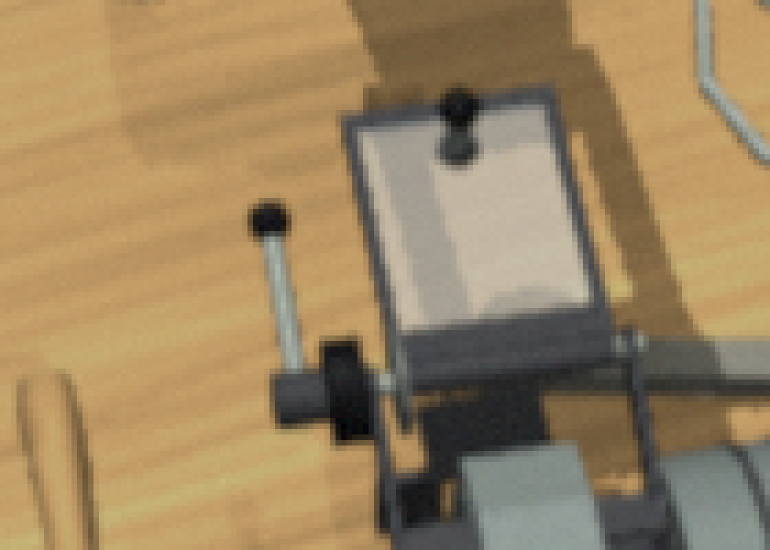

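View pics/top16.png

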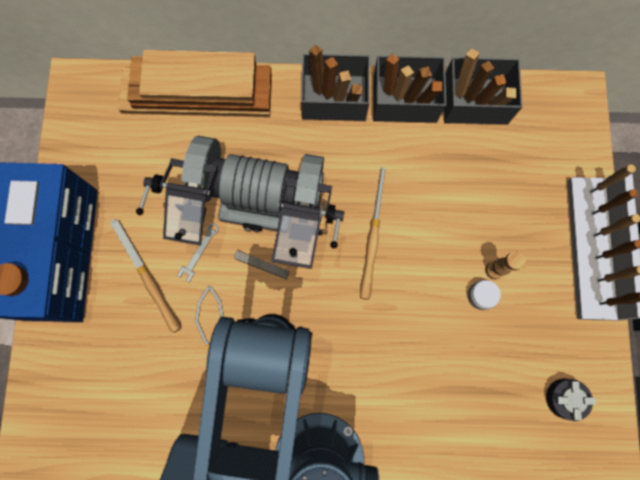

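Arm is clear; the bystanders are where they were. I measure the final shield angle and check that it doesn't creep.

```bash
python3 - <<'E'
from h import *
a=cv2.imread("pics/top16.png")[190:275,260:350];cv2.imwrite("pics/t16d.png",cv2.resize(a,None,fx=7,fy=7,interpolation=3))
E
```

```text
(no output)
```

View pics/t16d.png

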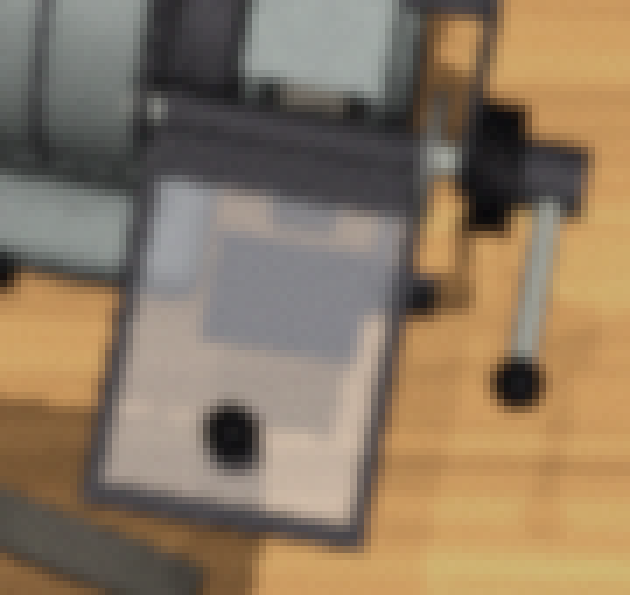

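Request:
{"name": "carry_out", "arguments": {"increments": [[[0, 0, 0, 0], [0, 0, 0, 0], [0, 0, 0, 0], [0, 0, 0, 0], [0, 0, 0, 0], [0, 0, 0, 0], [0, 0, 0, 0], [0, 0, 0, 0], [0, 0, 0, 0], [0, 0, 0, 0], [0, 0, 0, 0], [0, 0, 0, 0], [0, 0, 0, 0], [0, 0, 0, 0], [0, 0, 0, 0], [0, 0, 0, 0], [0, 0, 0, 0], [0, 0, 0, 0]]]}}

```text
time_s: 20.0
position: [0.3154, 0.0884, 0.3414]
orientation: [0.993, -0.075, 0.086, -0.006]
force: [-0.3, -0.3, 0.4]
width: 0.446
```

```bash
python3 - <<'E'
from h import *
from station import camera
s=lambda a,b:(290+a/3.45,215+b/3.45); t=lambda a,b:(130+a/3.45,125+b/3.45)
s2=lambda a,b:(260+a/5.5,190+b/5.5); t2=lambda a,b:(260+a/7,190+b/7)
print("knob tri",tri({"scene":s2(460,107),"top":t2(232,435)}))
o1=[("ball","scene",s(71,60),1),("ball","top",t(715,346),1),("knob","scene",s(185,82),1),("knob","top",t(574,435),1)]
o2=[("ball","scene",s2(268,220),1),("ball","top",t2(518,382),1),("knob","scene",s2(460,107),1),("knob","top",t2(232,435),1),("cr","scene",s2(343,119),.7),("cl","scene",s2(551,90),.7),("cr","top",t2(363,543),.7),("cl","top",t2(90,497),.7),("hub","top",t2(550,178),.4)]
def f(v):
    A=pts(v[0],v[1],v[2],v[3],-.96);B=pts(v[0],v[1],v[2],v[4],v[5]);o=v[6:]
    return np.concatenate([w*(proj(n,P[k])+(o[:2] if n=="top" else o[2:])-u) for P,ob in((A,o1),(B,o2)) for k,n,u,w in ob]+[o*.7])
r=least_squares(f,[.6,.19,-.15,.1,.9,0,0,0,0,0]);print(r.x.round(4),r.cost);print(r.fun.round(1))
J=np.linalg.inv(r.jac.T@r.jac);print("sd(0.5px)",.5*np.sqrt(np.diag(J))[:6].round(3))
c=camera("scene")["img"];a=cv2.imread("pics/scene16.png");print("diff",cv2.absdiff(c,a)[190:290,315:375].max())
E
```

```text
knob tri (array([0.47031265, 0.06977275, 0.26444662]), array([-0.93584741,  0.11285901, -0.87068422, -0.25169308]))
[ 0.5966  0.1867 -0.1533  0.1123  0.8855 -0.0407  0.6997 -0.0435  0.6145
 -0.4114] 1.872726867402148
[ 0.1 -0.4  0.2 -0.1  0.3  0.1 -0.1 -0.1 -0.   0.1  0.1 -0.1 -0.3  0.4
 -0.  -0.5 -0.6  0.2  0.1 -0.2  0.1  0.8 -1.   0.4  0.3 -0.2  0.5 -0.
  0.4 -0.3]
sd(0.5px) [0.0015 0.0015 0.0075 0.017  0.033  0.0145]
diff 57
```

```bash
python3 - <<'E'
from h import *
from station import camera
c=camera("scene")["img"];t=camera("top")["img"]
cv2.imwrite("pics/scene17.png",c);cv2.imwrite("pics/top17.png",t)
def cen(im,x0,x1,y0,y1,th):
    g=cv2.cvtColor(im,6)[y0:y1,x0:x1].astype(float);w=np.clip(th-g,0,None);yy,xx=np.mgrid[y0:y1,x0:x1];return (xx*w).sum()/w.sum(),(yy*w).sum()/w.sum()
for f in("15","16","17"):
    a=cv2.imread(f"pics/scene{f}.png");print(f,"knob",cen(a,338,349,203,215,60),"ball",cen(a,303,314,224,236,60))
for f in("16","17"):
    a=cv2.imread(f"pics/top{f}.png");print(f,"knob",cen(a,287,300,245,260,60),"ball",cen(a,328,341,238,251,60))
for f in("0","9"): print(f,cen(cv2.imread(f"pics/scene{f}.png"),338,350,232,244,60),cen(cv2.imread(f"pics/scene{f}.png"),304,316,224,237,60))
print(cen(cv2.imread("pics/top0.png"),290,303,246,257,60))
E
```

```text
15 knob (np.float64(343.02523874488406), np.float64(209.4536152796726)) ball (np.float64(308.5098296199214), np.float64(229.7549148099607))
16 knob (np.float64(343.09098497495825), np.float64(209.6035058430718)) ball (np.float64(308.46683354192743), np.float64(229.74843554443055))
17 knob (np.float64(342.9540322580645), np.float64(209.63145161290322)) ball (np.float64(308.47736093143595), np.float64(229.7529107373868))
16 knob (np.float64(292.61952861952864), np.float64(251.7752525252525)) ball (np.float64(333.41511627906976), np.float64(244.25348837209302))
17 knob (np.float64(292.6256281407035), np.float64(251.76549413735344)) ball (np.float64(333.4402298850575), np.float64(244.2344827586207))
0 (np.float64(343.5874730021598), np.float64(238.7149028077754)) (np.float64(310.435), np.float64(232.15428571428572))
9 (np.float64(343.5969331872946), np.float64(238.72946330777657)) (np.float64(308.4443349753695), np.float64(229.71133004926108))
(np.float64(296.15627668659266), np.float64(250.86934244235695))
```

```bash
python3 - <<'E'
from h import *
k=lambda a:pts(.5966,.1867,-.152,.11,a)["knob"]
for a in(-.08,-.04,0,.04): print(a,(proj("scene",k(a))-proj("scene",k(-.96))).round(2),(proj("top",k(a))-proj("top",k(-.96))).round(2))
print("obs",[343.0-343.59,209.62-238.71],[292.62-296.16,251.77-250.87])
E
```

```text
-0.08 [ -0.8  -28.31] [-3.15  1.48]
-0.04 [ -0.67 -28.98] [-3.14  0.67]
0 [ -0.52 -29.58] [-3.12 -0.22]
0.04 [ -0.36 -30.11] [-3.08 -1.19]
obs [-0.589999999999975, -29.090000000000003] [-3.5400000000000205, 0.9000000000000057]
```

```bash
python3 - <<'E'
from h import *
go([.4774,.069,.223])
E
```

```text
t 20.15 pos [0.3154 0.0884 0.3413] w 0.447 F [ 0.4  -0.17 -0.74] q [-0.12 -0.68  2.03  0.02  1.63  1.61]
need tool mm [140.7  -1.8 144.3] turn -0.0036 toolz [ 0.171 -0.    -0.985]
```

Request:
{"name": "carry_out", "arguments": {"increments": [[[20, 0, 0, 0], [25, 0, 0, 0], [25, 0, 0, 0], [25, 0, 0, 0], [25, 0, 0, 0], [18, 0, 0, 0], [0, 0, 15, 0], [0, 0, 20, 0], [0, 0, 20, 0], [0, 0, 15, 0], [0, 0, 0, 0], [0, 0, 0, 0]]]}}

```text
time_s: 21.15
position: [0.4711, 0.0663, 0.2948]
orientation: [0.993, -0.075, 0.087, -0.006]
force: [-0.4, -0.5, 0.3]
width: 0.449
```

```bash
python3 - <<'E'
from h import *
go([.4774,.069,.223])
E
```

```text
t 21.15 pos [0.4711 0.0663 0.2948] w 0.449 F [-0.45 -0.54  0.32] q [-0.13 -0.26  1.86  0.02  1.37  1.59]
need tool mm [-6.6 -1.8 71.8] turn -0.0034 toolz [ 0.174 -0.    -0.985]
```

Request:
{"name": "carry_out", "arguments": {"increments": [[[-6.5, -2, 8, 0], [0, 0, 12, 0], [0, 0, 12, 0], [0, 0, 12, 0], [0, 0, 10, 0], [0, 0, 0, 0], [0, 0, 0, 0]]]}}

```text
time_s: 21.73
position: [0.4754, 0.0704, 0.2435]
orientation: [0.993, -0.075, 0.092, -0.006]
force: [-0.7, -0.1, 0.4]
width: 0.453
```

```bash
python3 - <<'E'
from h import *
go([.4774,.069,.223])
E
```

```text
t 21.7333 pos [0.4754 0.0704 0.2435] w 0.453 F [-0.66 -0.11  0.39] q [-0.12 -0.23  1.93  0.02  1.25  1.6 ]
need tool mm [-1.6  1.6 20.5] turn -0.0029 toolz [ 0.183 -0.001 -0.983]
```

Request:
{"name": "carry_out", "arguments": {"increments": [[[-1.5, 0.5, 7, 0], [0, 0, 6, 0], [0, 0, 5, 0], [0, 0, 0, 0], [0, 0, 0, 0]]]}}

```text
time_s: 22.15
position: [0.4783, 0.0701, 0.2263]
orientation: [0.993, -0.075, 0.094, -0.006]
force: [0.5, 0.1, 0.6]
width: 0.451
```

```bash
python3 - <<'E'
from h import *
from station import camera
go([.4774,.069,.223])
c=camera("scene")["img"]
cv2.imwrite("pics/s18c.png",cv2.resize(c[190:290,260:400],None,fx=5.5,fy=5.5,interpolation=3))
E
```

```text
t 22.15 pos [0.4783 0.0701 0.2263] w 0.451 F [0.49 0.15 0.64] q [-0.12 -0.21  1.95  0.02  1.21  1.6 ]
need tool mm [-1.3  1.3  3.1] turn -0.0028 toolz [ 0.187 -0.001 -0.982]
```

View pics/s18c.png

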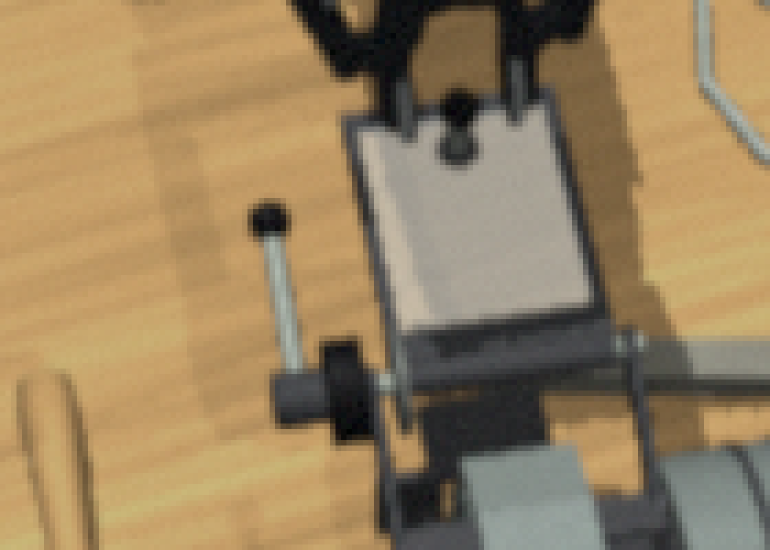

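Request:
{"name": "carry_out", "arguments": {"increments": [[[-1, 0.5, 2, 0], [0, 0, 0, 0], [0, 0, 0, 0], [0, 0, 0, 0], [0, 0, 0, 0], [0, 0, 0, 0], [0, 0, 0, 0]]], "claw": 0, "force": 50}}

```text
time_s: 22.78
position: [0.4778, 0.0705, 0.2246]
orientation: [0.993, -0.075, 0.094, -0.007]
force: [-0.2, 1.4, -0.4]
width: 0.174
```

```bash
python3 - <<'E'
from h import *
sh(2)
E
```

```text
t22.88 shield 0.014 R 113.7 Fup 0.60 Frad -0.11 w 0.174 tz [ 0.188  0.    -0.982] up tool [ 0.477 -0.026 -0.879] rad tool [-0.879 -0.011 -0.477]
```

Request:
{"name": "carry_out", "arguments": {"increments": [[[2.6, 0, -4.9, 0], [0, 0, 0, 0], [0, 0, 0, 0]]]}}

```text
time_s: 23.13
position: [0.4794, 0.0703, 0.2298]
orientation: [0.993, -0.075, 0.094, -0.007]
force: [0.6, 0.5, -0.8]
width: 0.168
```

```bash
python3 - <<'E'
from h import *
sh(2)
E
```

```text
t23.23 shield 0.064 R 113.9 Fup -0.61 Frad -0.63 w 0.166 tz [ 0.187  0.001 -0.982] up tool [ 0.519 -0.026 -0.854] rad tool [-0.855 -0.013 -0.519]
```

Request:
{"name": "carry_out", "arguments": {"increments": [[[0, 0, 0, 0], [0, 0, 0, 0], [0, 0, 0, 0], [0, 0, 0, 0]]], "claw": 0.45}}

```text
time_s: 23.57
position: [0.4797, 0.0697, 0.2304]
orientation: [0.993, -0.075, 0.094, -0.007]
force: [-0.5, 0.5, -0.9]
width: 0.446
```

```bash
cat >> h.py <<'E'
def cen(im,x0,x1,y0,y1,th=60):
    g=cv2.cvtColor(im,6)[y0:y1,x0:x1].astype(float);w=np.clip(th-g,0,None);yy,xx=np.mgrid[y0:y1,x0:x1];return (xx*w).sum()/w.sum(),(yy*w).sum()/w.sum()
E
python3 - <<'E'
from h import *
from station import camera
a=camera("scene")["img"];print(cen(a,338,349,203,215))
cv2.imwrite("pics/s19c.png",cv2.resize(a[190:290,260:400],None,fx=5.5,fy=5.5,interpolation=3))
E
```

```text
(np.float64(343.181935483871), np.float64(208.82193548387096))
```

View pics/s19c.png

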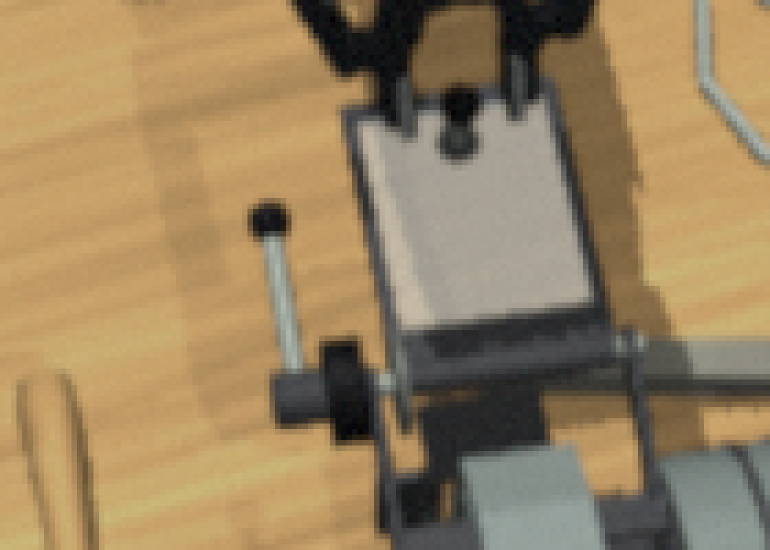

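Row moved −0.8 px, so the shield is about +0.01 to +0.02 from level and holding with the jaws open. I retreat.

Request:
{"name": "carry_out", "arguments": {"increments": [[[0, 0, -6, 0], [0, 0, -10, 0], [0, 0, -20, 0], [0, 0, -25, 0], [0, 0, -25, 0], [-10, 0, -25, 0], [-20, 0, -15, 0], [-25, 0, 0, 0], [-25, 0, 0, 0], [-30, 0, 0, 0], [-30, 0, 0, 0], [0, 0, 0, 0], [0, 0, 0, 0]]]}}

```text
time_s: 24.7
position: [0.3127, 0.0911, 0.3456]
orientation: [0.992, -0.075, 0.101, -0.006]
force: [0.6, 0.4, 0.4]
width: 0.449
```

```bash
python3 - <<'E'
from h import *
from station import camera
go([.4,.06,.35])
for i in(20,21):
  a=camera("scene")["img"];t=camera("top")["img"]
  print(np.round([cen(a,338,349,203,215),cen(a,303,314,224,236),cen(t,287,300,245,260),cen(t,328,341,238,251)],2).tolist())
cv2.imwrite("pics/top20.png",t);cv2.imwrite("pics/s20c.png",cv2.resize(a[190:290,260:400],None,fx=5.5,fy=5.5,interpolation=3))
E
```

```text
t 24.7 pos [0.3127 0.0911 0.3456] w 0.449 F [0.61 0.39 0.41] q [-0.11 -0.72  2.04  0.02  1.62  1.62]
need tool mm [90.  17.7 13.4] turn -0.0036 toolz [ 0.202 -0.003 -0.979]
[[343.17, 208.98], [308.5, 229.79], [292.65, 250.62], [333.44, 244.26]]
[[343.13, 208.98], [308.47, 229.76], [292.67, 250.63], [333.42, 244.25]]
```

View pics/top20.png

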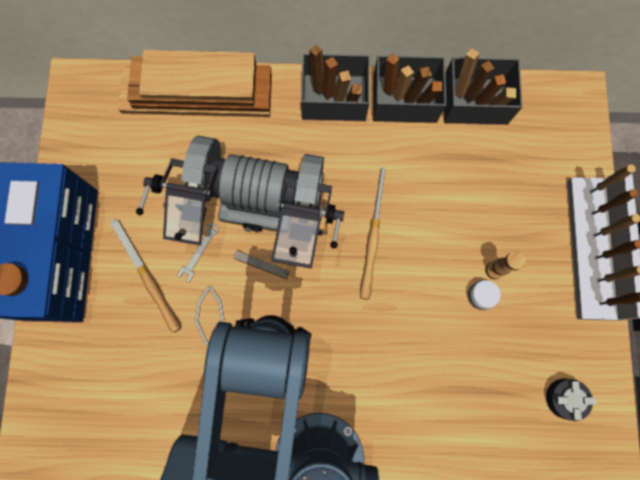

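Request:
{"name": "carry_out", "arguments": {"increments": [[[0, 0, 0, 0], [0, 0, 0, 0], [0, 0, 0, 0], [0, 0, 0, 0], [0, 0, 0, 0], [0, 0, 0, 0], [0, 0, 0, 0], [0, 0, 0, 0], [0, 0, 0, 0], [0, 0, 0, 0], [0, 0, 0, 0], [0, 0, 0, 0]]]}}

```text
time_s: 25.9
position: [0.3153, 0.0902, 0.3434]
orientation: [0.992, -0.076, 0.096, -0.006]
force: [0.5, -0.1, -0.7]
width: 0.447
```

```bash
python3 - <<'E'
from h import *
from station import camera
a=camera("scene")["img"];t=camera("top")["img"]
print(np.round([cen(a,338,349,203,215),cen(a,303,314,224,236),cen(t,287,300,245,260),cen(t,328,341,238,251)],2).tolist())
E
```

```text
[[343.18, 208.99], [308.5, 229.75], [292.64, 250.62], [333.44, 244.25]]
```

```bash
python3 -c "
from station import close_job
print(close_job())"
```

```text
the job is handed in; nothing more can be done
None
```

I tightened the clamp lever until it carries the shield, swung the shield up to level by its knob, let go, and it stays there by itself. The job is handed in at about 26 s.

- **Lever:** I gripped the ball and pulled it down until the force along its path read 13 N (about 12.7 N after smoothing the noise). That is above the 12 N that carries any shield and below the 15 N that is too tight. The final lever angle is about 0.89 rad by the cameras and about 1.03 by the arm's own position. They disagree because the ball slipped a little in the pads, so I relied on the force.
- **Does the clamp hold:** Before letting go, I pushed the knob downwards. It took 0.4 to 1.1 N, so the clamp friction is more than the shield's weight, though not by a wide margin.
- **Level:** After the first release the shield held, but the cameras put it about 0.04 rad low, while the arm's position said it was level. I gripped the knob again, raised it about 4 mm and let go.
- **Last checks:** The knob now sits at 0 to +0.01 rad from level, measured in both cameras against the starting stop. Neither the knob nor the lever ball moved over 1.2 s with the arm clear. By eye, the bystanders look to be where they started.

The reported tool tip lies about 30 to 35 mm beyond the visible fingertips. My first close on the lever ball missed above it without disturbing anything, and I corrected for this afterwards.

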